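Make up two specimen kits for the soil test bench

TASK

Make up the two specimen kits: on the tray with the wide pedestal, centre the 50 mm porous stone on the pedestal and the 50 mm cap, boss up, on the stone; on the tray with the narrow pedestal do the same with the 38 mm stone and the 38 mm cap. The short aluminium tube goes with the narrow kit: stand it upright on that tray's floor, around the locating stud. Leave the big 70 mm cap, the pressure gauge and the brass valve where they are.

Things in the scene. Friction and masses are not known exactly. Their poses are not given: they have to be found in the camera images.
- tray_wide: fixed grey tray, x from -60 to 175 mm, y +-65 mm, floor 4 mm thick, rim 15 mm high. Origin on the table under the axis of its steel pedestal; x along the tray, z up. Pedestal 50 mm in diameter, flat top 36 mm above the table, on a black flange 76 mm wide (top at 16 mm). At x = 115 mm, y = 0 a dark stud 24 mm in diameter, top 12 mm above the table. The wide-pedestal tray.
- tray_narrow: fixed grey tray, x from -60 to 175 mm, y +-65 mm, floor 4 mm thick, rim 15 mm high. Origin on the table under the axis of its steel pedestal; x along the tray, z up. Pedestal 38 mm in diameter, flat top 36 mm above the table, on a black flange 76 mm wide (top at 16 mm). At x = 115 mm, y = 0 a dark stud 24 mm in diameter, top 12 mm above the table. The narrow-pedestal tray.
- stone50: loose grey porous stone, a plain flat disc 50 mm in diameter and 10 mm thick, lying flat. Origin at the centre of its underside, z up.
- cap50: loose white plastic specimen cap, standing boss up: disc 50 mm in diameter and 20 mm high with a round boss 20 mm in diameter and 12 mm high on top. Origin at the centre of its underside, z up.
- stone38: loose grey porous stone, a plain flat disc 38 mm in diameter and 10 mm thick, lying flat. Origin at the centre of its underside, z up.
- cap38: loose white plastic specimen cap, standing boss up: disc 38 mm in diameter and 20 mm high with a round boss 16 mm in diameter and 12 mm high on top. Origin at the centre of its underside, z up.
- tube: loose aluminium tube standing on end, open at both ends: 46 mm outside, 40 mm inside diameter, 60 mm high. Origin at the centre of its lower end, z up.
- cap70: loose white plastic specimen cap, standing boss up: disc 70 mm in diameter and 25 mm high with a round boss 28 mm in diameter and 12 mm high on top. Origin at the centre of its underside, z up. Belongs to neither kit; stays where it is.
- gauge: loose round pressure gauge lying face up, black case 60 mm in diameter and 28 mm high, white dial, brass stub reaching to 38 mm from its centre along its x. Origin at the centre of its underside. A bystander; stays where it is.
- valve: loose brass valve, a 30 mm cube-like block 24 mm high with round pipe ends, 66 mm long along its x, and a black lever on top, 38 mm above the table. Origin under the block's centre, at table height. A bystander; stays where it is.

How it is judged (in metres and radians):
At the end, for the whole second after the job is handed in: Each size's stone flat on its pedestal and the cap boss up on the stone, each within 10 mm of the axis, 3 mm of its height and 0.1 rad of upright; the tube upright (0.1 rad) on the narrow tray's floor around the stud, within 12 mm along and across; all released and at rest (horizontal distance between each of stone50, cap50 and tray_wide below 0.01 m and z of stone50 in the frame of tray_wide between 0.033 and 0.039 m and angle between each of stone50, cap50, stone38, cap38, tube's own z axis and vertical below 0.1 rad and linear speed of each of stone50, cap50, stone38, cap38, tube below 0.02 m/s and z of cap50 in the frame of tray_wide between 0.043 and 0.049 m and horizontal distance between each of stone38, cap38 and tray_narrow below 0.01 m and z of stone38 in the frame of tray_narrow between 0.033 and 0.039 m and z of cap38 in the frame of tray_narrow between 0.043 and 0.049 m and x of tube in the frame of tray_narrow between 0.103 and 0.127 m and y of tube in the frame of tray_narrow between -0.012 and 0.012 m and z of tube in the frame of tray_narrow below 0.008 m); the robot touches nothing.
It fails at once if the 70 mm cap is moved by more than 30 mm (distance of cap70 from where it was at the start of the episode above 0.03 m).
It fails at once if the pressure gauge is moved by more than 30 mm (distance of gauge from where it was at the start of the episode above 0.03 m).
It fails at once if the brass valve is moved by more than 30 mm (distance of valve from where it was at the start of the episode above 0.03 m).
It also fails if it takes over 134 s, if anything falls off the work surface, if the arm or the gripper's body presses on something with over 40 N, if the wrist force passes 120 N, or if a joint passes its speed limit or range.

ROBOT

A 6-joint arm with a two-finger parallel gripper is mounted at the origin on the work surface. World frame = base frame: x ahead of the robot, y to its left, z up, the work surface at z = 0. Lengths are in mm, angles in degrees, forces in N, time in s.
With the tool pointing down it reaches from about 350 to 850 mm from the base axis. Payload 8.1 kg.
Tool frame: the origin (TCP) lies on the mounting face of the last link; the fingertips stand 173 mm ahead of it and the grasp point (between the pads) lies 155 mm ahead of it; z points along the fingers, y is the direction in which the jaws open and shut (so a half turn about z gives the same grasp; the last joint's range is limited). The gripper opens to 85 mm and grips with 20 to 120 N. Pads are 22 mm wide; open, the fingers measure 114 mm over their backs; the gripper's body (76 mm by 85 mm) begins 54 mm behind the grasp point. The pads swing forward as they close: fully open they stand 13 mm farther back than shut.
Start: joints at [62.888, 7.471, 85.268, -0, 87.261, -4.893], TCP at [226.871, 555.46, 404.692] pointing down, gripper open.
Joint ranges: [-169.43, 169.43], [-51.17, 129.36], [1.28, 143.12], [-76.62, 256.62], [0, 156.53], [-152.29, 152.29]. Speed limits (degrees/s): [136.94, 136.94, 159.86, 180, 180, 180].

INTERFACE

Orientations are given as [roll, pitch, yaw] about the fixed x, y, z axes, in that order (R = Rz(yaw) Ry(pitch) Rx(roll)).
In Python, from bench import * gives the robot as it stands.
- The arm moves only by the tool arm_command, never from a script. Its argument "plan" is a list of rows, each an object of numbers: "jaw": the closure, from 0 (fully open) to 1 (shut); "dx", "dy", "dz": the shift along the tool's x, y, z in mm; "wx", "wy", "wz": the turn, a rotation vector about the tool's x, y, z in rad. A call has 1 to 12 rows; each row is the pose to reach, as a shift and turn from the pose commanded when the call began, along the tool's axes at that moment; what a row does not reach only later rows make up. A row lasts 1/10 s, in which the tool goes at most 50 mm and 8.59 degrees, less where a joint would pass 70% of its speed; a pose out of reach is approached as far as the arm can. A call with a gripper value outside its range is refused whole. The fingers move at their own pace and stop on an object; "squeeze" is the grip in N (left out, the last holds). Time passes only in rows, so rows that repeat a pose let the fingers close. It gives the time, the measured TCP pose, the force and the opening at its end, in the units of the state.
- sense(): the state, without advancing time (a new reading comes with each control period).
- snapshot(name): name is "scene" or "top" or "wrist"; returns a dict with "pixels" (420x560x3 uint8, red, green, blue), "fx", "fy", "cx", "cy" (pixels), "extrinsics" (4x4, takes a point from camera to world coordinates). Camera axes: x right, y up, looking along -z (the intrinsics and any distortion apply to the point x, -y, -z); pixel columns grow to the right and rows downward; lengths in mm; the calibration is good to about 2 mm. A picture is of the moment at which its call begins. There is no depth.
- hand_in(): hands the job in, once; it reports no verdict.
Trained networks look in the newest picture that a camera, given by its name, has taken for a name from the list of things; names that differ only in an ending like _2 or _b are one class to them, and where a whole thing is asked for, a point or a joint stands for the part that bears it (a point fixed in the world has none). Each returns a list of dicts, best first, with "score" (0 to 1); they miss things now and then, are a little off and sometimes report something else, mostly with a low value. They report only what shows in the picture. A call takes as long as a camera call.
- recognise(camera, target): "box" ([left, top, width, height] in pixels, round what is visible of it).
- pinpoint(camera, target): "pixel" ([column, row] in pixels: a listed point, or the origin of a listed thing).
The state is a dict: "time": time; "joint_pos": joint angles; "qd": joint speeds; "joint_efforts": joint torques, N m; "tool_pos": TCP position; "tcp_rot": TCP orientation; "ft_force": force on the tool from outside, world axes, zero at the start; "wrist_torque": the same for the moment, N m; "finger_gap": finger opening in mm.
Only numpy, scipy, OpenCV 4.12 (cv2) and the standard library are available. Lean on these libraries where they do the work, as an engineer would, in place of code of your own. Each camera call takes 0.05 s, during which the arm holds its last target.

## Working session

There is one attempt and no reset: what is moved stays moved. The work goes in short steps, Python scripts to look and compute and a tool call to move; the robot and the scene stay as the last step left them, time stands still between calls to the robot, and variables do not carry over. Pictures are saved under pics/ and viewed, and the job is handed in when it is done.

Besides the shell and the picture viewer there is one more tool, called after "Call:" in YAML: its name, and indented under it one key for each argument. arm_command: Moves the arm, as the interface text tells. Its arguments: {"type":"object","properties":{"plan":{"type":"array"},"squeeze":{"type":"number"}},"required":["plan"]}

```bash
ls; mkdir -p pics
python3 - <<'E'
from bench import *
import cv2,numpy as np
print(sense())
for n in ("scene","top"):
    s=snapshot(n); cv2.imwrite(f"pics/{n}0.png",s["pixels"][:,:,::-1])
    print(n,s["fx"],s["fy"],s["cx"],s["cy"],np.round(s["extrinsics"],3).tolist(),[k for k in s])
    for t in "tray_wide tray_narrow stone50 cap50 stone38 cap38 tube cap70 gauge valve".split():
        print(t,[(np.round(d["pixel"],1).tolist(),round(d["score"],2)) for d in pinpoint(n,t)][:3],[(np.round(d["box"],0).tolist(),round(d["score"],2)) for d in recognise(n,t)][:3])
E
```

```text
pics
{'time': 0.0, 'joint_pos': array([ 6.28880185e+01,  7.51718016e+00,  8.53293438e+01, -5.86305073e-04,
        8.72606588e+01, -4.89552157e+00]), 'qd': array([-0.1005562 ,  0.11814978, -0.03722496, -0.06599213, -0.07166807,
        0.0189868 ]), 'joint_efforts': array([-1.34689239e-03, -5.69379580e+01, -5.00555170e+01, -2.95777418e-04,
        1.46284213e-02,  3.13227630e-06]), 'tool_pos': array([226.76666612, 555.25517369, 403.6219003 ]), 'tcp_rot': array([-1.79893158e+02, -8.56342517e-03,  1.57783561e+02]), 'ft_force': array([0.85804363, 0.19497319, 0.55263252]), 'wrist_torque': array([ 0.01185093, -0.03838104,  0.01804718]), 'finger_gap': 85.33800348125733}
scene 538.0148642485763 538.0148642485763 273.9404987224942 215.4591226560717 [[-0.798, -0.503, 0.333, 935.623], [0.603, -0.679, 0.418, 478.202], [0.016, 0.534, 0.845, 1029.937], [0.0, 0.0, 0.0, 1.0]] ['pixels', 'fx', 'fy', 'cx', 'cy', 'extrinsics']
tray_wide [([407.5, 309.7], 0.76)] [([317.0, 270.0, 131.0, 102.0], 0.67)]
tray_narrow [([236.6, 120.3], 0.81)] [([163.0, 94.0, 110.0, 76.0], 0.73)]
stone50 [([264.0, 292.9], 0.6
[... 1674 characters left out ...]
.8), ([228.2, 153.7], 0.67)] [([214.0, 139.0, 28.0, 28.0], 0.69), ([223.0, 196.0, 14.0, 22.0], 0.5)]
cap38 [([229.8, 262.9], 0.78), ([338.4, 265.8], 0.78), ([282.4, 210.0], 0.66)] [([217.0, 256.0, 21.0, 15.0], 0.8), ([321.0, 248.0, 38.0, 37.0], 0.8), ([269.0, 196.0, 27.0, 28.0], 0.64)]
tube [([286.3, 160.4], 0.7)] [([273.0, 140.0, 21.0, 28.0], 0.68)]
cap70 [([229.8, 262.9], 0.78), ([338.4, 265.8], 0.78), ([282.4, 210.0], 0.66)] [([217.0, 256.0, 21.0, 15.0], 0.8), ([321.0, 248.0, 38.0, 37.0], 0.8), ([269.0, 196.0, 27.0, 28.0], 0.64)]
gauge [([328.8, 212.6], 0.92), ([120.5, 254.8], 0.74)] []
valve [([330.8, 156.1], 0.61)] [([323.0, 138.0, 16.0, 34.0], 0.81), ([316.0, 197.0, 33.0, 33.0], 0.71)]
```

View pics/top0.png

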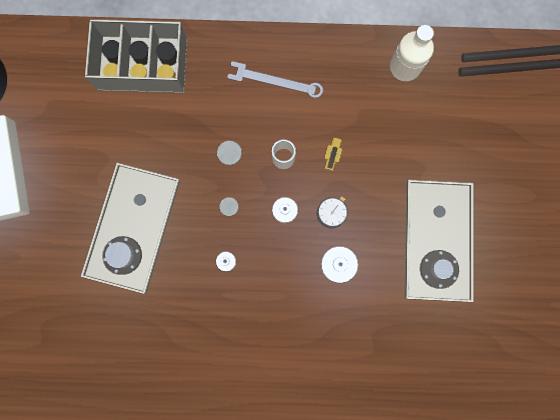

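View pics/scene0.png

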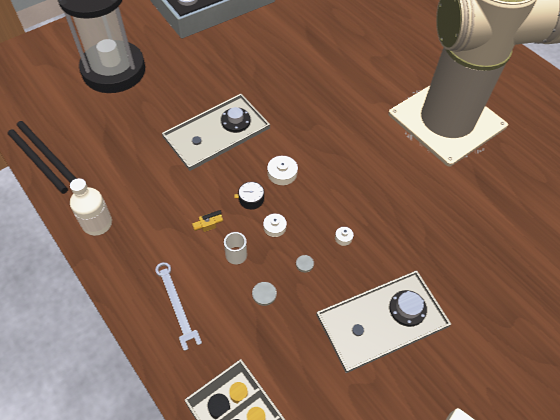

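The top view shows the wide tray at left (pedestal near 122,255) and the narrow tray at right (440,269). Between them are stone50 (229,153), stone38 (229,207), cap38 (226,261), the tube (284,154), cap50 (285,210), cap70 (340,265), the gauge (332,212) and the valve (333,155). Next I'll fit these outlines precisely.

```bash
cat > h.py <<'E'
from bench import *
import cv2,numpy as np
from scipy.optimize import least_squares
def cam(s):
    E=np.array(s["extrinsics"]);K=np.array([[s["fx"],0,s["cx"]],[0,s["fy"],s["cy"]],[0,0,1]])
    F=np.diag([1,-1,-1.]);R=F@E[:3,:3].T;t=-R@E[:3,3];return K,R,t,E
def proj(s,P):
    K,R,t,E=cam(s);return cv2.projectPoints(np.float64(P).reshape(-1,1,3),R,t,K,None)[0].reshape(-1,2)
def ray(s,px,z):
    K,R,t,E=cam(s);d=R.T@np.linalg.inv(K)@np.array([px[0],px[1],1.]);C=E[:3,3];return C+d*(z-C[2])/d[2]
a=np.linspace(0,2*np.pi,60,endpoint=False)
def circ(x,y,r,z):return np.c_[x+r*np.cos(a),y+r*np.sin(a),0*a+z]
def hullproj(s,x,y,parts):
    P=np.vstack([circ(x,y,r,z) for r,z0,z1 in parts for z in (z0,z1)])
    return cv2.convexHull(np.float32(proj(s,P)))
def blob(s,px,win=40):
    im=s["pixels"];hsv=cv2.cvtColor(im,cv2.COLOR_RGB2HSV)
    m=(hsv[:,:,1]<70).astype(np.uint8)
    n,l,st,c=cv2.connectedComponentsWithStats(m)
    ids=l[int(px[1])-6:int(px[1])+7,int(px[0])-6:int(px[0])+7];ids=ids[ids>0]
    k=np.bincount(ids).argmax();mm=(l==k).astype(np.uint8)
    cn=cv2.findContours(mm,cv2.RETR_EXTERNAL,cv2.CHAIN_APPROX_NONE)[0]
    h=cv2.convexHull(max(cn,key=cv2.contourArea));M=cv2.moments(h)
    return np.array([M["m10"]/M["m00"],M["m01"]/M["m00"]]),st[k],cv2.contourArea(h)
def locate(s,px,parts):
    c,st,A=blob(s,px)
    def f(p):
        M=cv2.moments(hullproj(s,p[0],p[1],parts));return [M["m10"]/M["m00"]-c[0],M["m01"]/M["m00"]-c[1]]
    p0=ray(s,c,10)[:2];r=least_squares(f,p0,diff_step=1e-3)
    return r.x,A,cv2.contourArea(hullproj(s,*r.x,parts)),c
PARTS=dict(stone50=[(25,0,10)],stone38=[(19,0,10)],cap50=[(25,0,20),(10,20,32)],cap38=[(19,0,20),(8,20,32)],tube=[(23,0,60)],cap70=[(35,0,25),(14,25,37)])
E
python3 - <<'E'
from h import *
px=dict(top=dict(stone50=(229,153),stone38=(229,207),cap38=(226,261),tube=(276,158),cap50=(280,215),cap70=(335,272)),
 scene=dict(stone50=(264,293),stone38=(305,263),cap38=(344,238),tube=(235,255),cap50=(275,228),cap70=(283,172)))
for n in px:
    s=snapshot(n)
    for o in px[n]:
        p,A,B,c=locate(s,px[n][o],PARTS[o]);print(n,o,p.round(1),"areas",A,round(B),c.round(1))
    im=cv2.cvtColor(s["pixels"],cv2.COLOR_RGB2BGR)
    for t,(x,y,w,h) in dict(wide=(75,155,110,145),narrow=(400,170,85,140)).items() if n=="top" else dict(wide=(310,260,145,120),narrow=(155,85,120,90)).items():
        cv2.imwrite(f"pics/{n}_{t}.png",cv2.resize(im[y:y+h,x:x+w],None,fx=4,fy=4,interpolation=cv2.INTER_CUBIC))
E
```

```text
top stone50 [662.2 110.4] areas 471.0 494 [229.  152.4]
top stone38 [551.8 106.6] areas 279.0 296 [228.6 206.2]
top cap38 [442.2 107.3] areas 306.5 318 [225.5 261. ]
top tube [655.9   0. ] areas 575.0 584 [283.2 153.4]
top cap50 [547.3  -5.8] areas 521.5 522 [284.6 209.5]
top cap70 [ 487.  -110.3] areas 4026.5 1047 [337.  241.1]
scene stone50 [662.5 110. ] areas 447.5 472 [263.9 293.2]
scene stone38 [551.7 105.7] areas 227.5 260 [304.4 263.1]
scene cap38 [442.  106.5] areas 265.0 285 [343.7 235.7]
scene tube [655.9  -0.9] areas 603.0 626 [235.2 247.4]
scene cap50 [546.8  -6.7] areas 433.5 445 [274.5 224.6]
scene cap70 [ 441.6 -116.3] areas 714.5 738 [282.  169.6]
```

```bash
cd pics; python3 -c "
import cv2,numpy as np
a=[cv2.imread(f'{n}_{t}.png') for t in('wide','narrow') for n in ('top','scene')]
H=600
c=np.zeros((600,800,3),np.uint8)
a=[cv2.resize(x,None,fx=min(400/x.shape[1],300/x.shape[0]),fy=min(400/x.shape[1],300/x.shape[0])) for x in a]
for i,x in enumerate(a):
    r,q=divmod(i,2);c[r*300:r*300+x.shape[0],q*400:q*400+x.shape[1]]=x
cv2.imwrite('trays.png',c)"
```

```text
(no output)
```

View pics/trays.png

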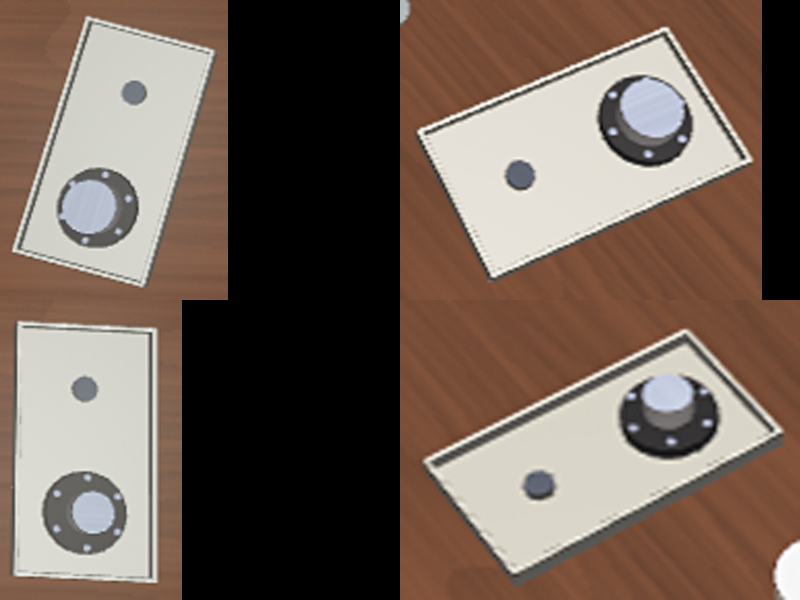

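Run:
```python
from h import *
rois=dict(top=dict(wide=(75,155,110,145),narrow=(400,170,85,140)),scene=dict(wide=(310,260,145,120),narrow=(155,85,120,90)))
for n in rois:
    s=snapshot(n)
    for t,(x,y,w,h) in rois[n].items():
        im=s["pixels"][y:y+h,x:x+w].astype(int);b=im[...,2]-im[...,0]
        g=im.sum(2)/3
        m=((b>8)&(g>140)).astype(np.uint8)
        k,l,st,c=cv2.connectedComponentsWithStats(m);i=1+st[1:,4].argmax()
        rp=25 if t=="wide" else 19
        px=c[i]+[x,y]; P=ray(s,px,36)
        print(n,t,"ped top",px.round(1),st[i,4],round(cv2.contourArea(np.float32(proj(s,circ(P[0],P[1],rp,36))))),P.round(1))
        m=((g<150)&(abs(b)<40)&(b>-12)).astype(np.uint8)
        k,l,st,c=cv2.connectedComponentsWithStats(m)
        for j in range(1,k):
            if 30<st[j,4]<200:
                q=c[j]+[x,y];S=ray(s,q,11);D=S-P;print("  stud?",q.round(1),st[j].tolist(),S.round(1),"dist",np.hypot(*D[:2]).round(1),"yaw",np.degrees(np.arctan2(D[1],D[0])).round(1))
```

```text
top wide ped top [117.3 254.4] 546 536 [448.5 312.3  36. ]
  stud? [139.5 199.3] [59, 39, 12, 12, 108] [559.9 284.3  11. ] dist 114.9 yaw -14.1
  stud? [160.1 242.1] [70, 40, 30, 98, 108] [475.7 238.1  11. ] dist 79.0 yaw -69.9
top narrow ped top [443.1 268.7] 309 312 [ 438.2 -311.9   36. ]
  stud? [406.3 242.3] [5, 14, 3, 112, 127] [ 488.8 -248.    11. ] dist 81.5 yaw 51.6
  stud? [438.9 211.1] [33, 36, 12, 12, 106] [ 552.6 -313.3   11. ] dist 114.4 yaw -0.7
scene wide ped top [410.5 302.9] 460 459 [449.3 312.4  36. ]
  stud? [357.5 329.7] [42, 64, 12, 12, 110] [562.2 286.   11. ] dist 116.0 yaw -13.2
  stud? [381.  348.3] [13, 65, 127, 48, 173] [550.8 341.8  11. ] dist 105.7 yaw 16.1
scene narrow ped top [234.9 112.4] 131 137 [ 439.1 -312.8   36. ]
  stud? [196.4 140.2] [37, 51, 10, 9, 68] [ 555.  -313.3   11. ] dist 115.9 yaw -0.2
```

Run:
```python
import numpy as np
from scipy.spatial.transform import Rotation as R
R0=R.from_euler('xyz',[180,0,157.781],degrees=True);R1=R.from_euler('xyz',[180,0,90],degrees=True)
print((R0.inv()*R1).as_rotvec(), R0.inv().apply(np.array([662.3,110.2,260])-[226.871,555.46,404.692]))
```

```text
[ 0.00000000e+00 -1.44875915e-16  1.18300162e+00] [-571.47041067 -247.54080748  144.692     ]
```

Call:
arm_command:
  plan:
    - {"dx": -40, "dy": -17, "dz": 0, "wz": 0.1}
    - {"dx": -86, "dy": -37, "dz": 0, "wz": 0.22}
    - {"dx": -132, "dy": -57, "dz": 0, "wz": 0.34}
    - {"dx": -178, "dy": -77, "dz": 0, "wz": 0.46}
    - {"dx": -223, "dy": -97, "dz": 0, "wz": 0.58}
    - {"dx": -269, "dy": -117, "dz": 0, "wz": 0.7}
    - {"dx": -315, "dy": -137, "dz": 0, "wz": 0.82}
    - {"dx": -361, "dy": -156, "dz": 10, "wz": 0.94}
    - {"dx": -406, "dy": -176, "dz": 20, "wz": 1.06}
    - {"dx": -452, "dy": -196, "dz": 30, "wz": 1.18}
    - {"dx": -495, "dy": -215, "dz": 40, "wz": 1.183}
    - {"dx": -530, "dy": -230, "dz": 50, "wz": 1.183}
  squeeze: 40

```text
invalid input
```

```bash
python3 -c "
from bench import *
print(sense())"
```

```text
{'time': 2.3, 'joint_pos': array([ 6.28882257e+01,  7.47236845e+00,  8.52698632e+01,  2.31116284e-03,
        8.72627951e+01, -4.89317731e+00]), 'qd': array([-0.06592897, -0.05760246,  0.06468961, -0.02328158,  0.08691774,
       -0.0552911 ]), 'joint_efforts': array([-2.19609342e-05, -5.69302404e+01, -5.00853825e+01, -1.01993171e-04,
        1.22592439e-03, -5.30831971e-05]), 'tool_pos': array([226.85455734, 555.45279856, 404.65987893]), 'tcp_rot': array([-1.79995188e+02, -2.72887686e-03,  1.57781292e+02]), 'ft_force': array([-0.68102337, -0.0675623 ,  0.20255104]), 'wrist_torque': array([-0.05230438,  0.02254721, -0.03469684]), 'finger_gap': 85.50107752415136}
```

Call:
arm_command:
  plan:
    - {"jaw": 0, "dx": -40, "dy": -17, "dz": 0, "wx": 0, "wy": 0, "wz": 0.1}
    - {"jaw": 0, "dx": -86, "dy": -37, "dz": 0, "wx": 0, "wy": 0, "wz": 0.22}
    - {"jaw": 0, "dx": -132, "dy": -57, "dz": 0, "wx": 0, "wy": 0, "wz": 0.34}
    - {"jaw": 0, "dx": -178, "dy": -77, "dz": 0, "wx": 0, "wy": 0, "wz": 0.46}
    - {"jaw": 0.1, "dx": -223, "dy": -97, "dz": 0, "wx": 0, "wy": 0, "wz": 0.58}
    - {"jaw": 0.2, "dx": -269, "dy": -117, "dz": 0, "wx": 0, "wy": 0, "wz": 0.7}
    - {"jaw": 0.3, "dx": -315, "dy": -137, "dz": 0, "wx": 0, "wy": 0, "wz": 0.82}
    - {"jaw": 0.3, "dx": -361, "dy": -156, "dz": 10, "wx": 0, "wy": 0, "wz": 0.94}
    - {"jaw": 0.3, "dx": -406, "dy": -176, "dz": 20, "wx": 0, "wy": 0, "wz": 1.06}
    - {"jaw": 0.3, "dx": -452, "dy": -196, "dz": 30, "wx": 0, "wy": 0, "wz": 1.18}
    - {"jaw": 0.3, "dx": -495, "dy": -215, "dz": 40, "wx": 0, "wy": 0, "wz": 1.183}
    - {"jaw": 0.3, "dx": -530, "dy": -230, "dz": 50, "wx": 0, "wy": 0, "wz": 1.183}
  squeeze: 40

```text
time: 3.5
tool_pos: [632.1, 139.6, 354.2]
tcp_rot: [180.0, 0.0, 89.9]
ft_force: [0.5, 0.6, 0.0]
finger_gap: 59.9
```

```bash
cat > st.py <<'E'
from bench import *
import numpy as np
s=sense()
for k in("time","joint_pos","tool_pos","tcp_rot","ft_force","finger_gap"):print(k,np.round(s[k],2))
E
python3 st.py
```

```text
time 3.5
joint_pos [ 7.930e+00  1.621e+01  8.061e+01 -2.000e-02  8.316e+01  8.020e+00]
tool_pos [632.06 139.63 354.24]
tcp_rot [1.7997e+02 2.0000e-02 8.9910e+01]
ft_force [0.49 0.6  0.03]
finger_gap 59.94
```

Call:
arm_command:
  plan:
    - {"jaw": 0.3, "dx": -32, "dy": 32, "dz": 40, "wx": 0, "wy": 0, "wz": 0}
    - {"jaw": 0.3, "dx": -32, "dy": 32, "dz": 85, "wx": 0, "wy": 0, "wz": 0}
    - {"jaw": 0.3, "dx": -32, "dy": 32, "dz": 125, "wx": 0, "wy": 0, "wz": 0}
    - {"jaw": 0.3, "dx": -32, "dy": 32, "dz": 150, "wx": 0, "wy": 0, "wz": 0}
    - {"jaw": 0.3, "dx": -32, "dy": 32, "dz": 160, "wx": 0, "wy": 0, "wz": 0}
    - {"jaw": 0.3, "dx": -32, "dy": 32, "dz": 160, "wx": 0, "wy": 0, "wz": 0}
    - {"jaw": 0.3, "dx": -32, "dy": 32, "dz": 160, "wx": 0, "wy": 0, "wz": 0}

```text
time: 4.2
tool_pos: [663.4, 110.4, 196.7]
tcp_rot: [179.8, -0.0, 90.0]
ft_force: [-0.1, 0.2, 0.5]
finger_gap: 59.8
```

```bash
python3 st.py
python3 - <<'E'
from h import *
for n in("wrist","scene"):
    s=snapshot(n);im=s["pixels"][:,:,::-1]
    if n=="scene": im=cv2.resize(im[180:340,180:400],None,fx=3,fy=3)
    cv2.imwrite(f"pics/{n}1.png",im)
print(np.round(snapshot("wrist")["extrinsics"],2))
E
```

```text
time 4.2
joint_pos [ 5.08 28.31 82.59 -0.   68.95  5.06]
tool_pos [663.42 110.37 196.7 ]
tcp_rot [ 1.7985e+02 -1.0000e-02  9.0020e+01]
ft_force [-0.13  0.23  0.45]
finger_gap 59.76
[[ 1.0000e+00  0.0000e+00 -1.0000e-02  6.6395e+02]
 [ 0.0000e+00  9.6000e-01  2.9000e-01  1.8503e+02]
 [ 0.0000e+00 -2.9000e-01  9.6000e-01  1.6733e+02]
 [ 0.0000e+00  0.0000e+00  0.0000e+00  1.0000e+00]]
```

View pics/wrist1.png

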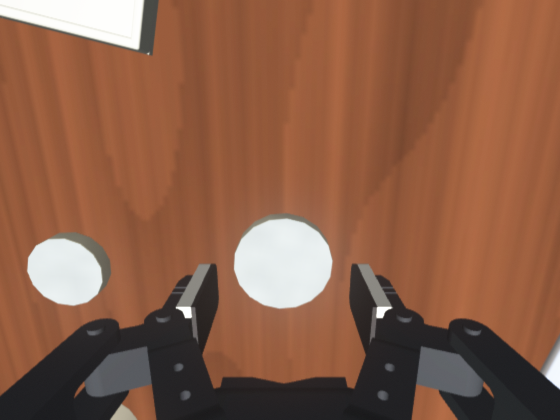

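View pics/scene1.png

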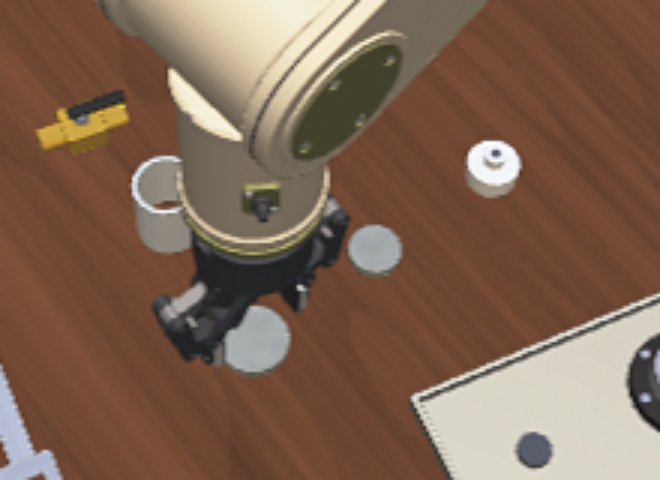

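```bash
python3 st.py
```

```text
time 4.35
joint_pos [ 5.08 28.25 82.58 -0.   68.93  5.07]
tool_pos [663.69 110.38 197.51]
tcp_rot [ 1.7976e+02 -2.0000e-02  9.0010e+01]
ft_force [ 0.76 -0.44  0.32]
finger_gap 59.83
```

Call:
arm_command:
  plan:
    - {"jaw": 0.3, "dx": 0, "dy": 0, "dz": 5, "wx": 0, "wy": 0, "wz": 0}
    - {"jaw": 0.3, "dx": 0, "dy": 0, "dz": 10, "wx": 0, "wy": 0, "wz": 0}
    - {"jaw": 0.3, "dx": 0, "dy": 0, "dz": 14, "wx": 0, "wy": 0, "wz": 0}
    - {"jaw": 0.3, "dx": 0, "dy": 0, "dz": 14, "wx": 0, "wy": 0, "wz": 0}
    - {"jaw": 0.3, "dx": 0, "dy": 0, "dz": 14, "wx": 0, "wy": 0, "wz": 0}

```text
time: 4.85
tool_pos: [662.3, 110.1, 180.2]
tcp_rot: [-180.0, 0.0, 90.0]
ft_force: [0.5, 0.8, -0.0]
finger_gap: 59.8
```

```bash
python3 st.py
python3 - <<'E'
from h import *
s=snapshot("wrist");im=s["pixels"][:,:,::-1]
cv2.imwrite(f"pics/w2.png",im)
E
```

```text
time 4.85
joint_pos [ 5.06 29.45 82.95 -0.   67.64  5.06]
tool_pos [662.34 110.08 180.22]
tcp_rot [-179.95    0.     90.  ]
ft_force [ 0.5   0.82 -0.03]
finger_gap 59.78
```

View pics/w2.png

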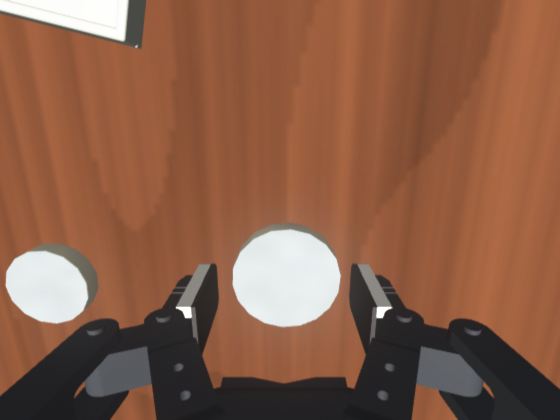

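Call:
arm_command:
  plan:
    - {"jaw": 0.3, "dx": 0, "dy": 0, "dz": 3, "wx": 0, "wy": 0, "wz": 0}
    - {"jaw": 0.3, "dx": 0, "dy": 0, "dz": 5, "wx": 0, "wy": 0, "wz": 0}
    - {"jaw": 0.3, "dx": 0, "dy": 0, "dz": 5, "wx": 0, "wy": 0, "wz": 0}

```text
time: 5.2
tool_pos: [662.3, 110.1, 175.2]
tcp_rot: [-180.0, 0.0, 90.0]
ft_force: [0.2, -0.3, -0.4]
finger_gap: 59.5
```

Call:
arm_command:
  plan:
    - {"jaw": 0.3, "dx": 0, "dy": 0, "dz": 2, "wx": 0, "wy": 0, "wz": 0}
    - {"jaw": 0.3, "dx": 0, "dy": 0, "dz": 2, "wx": 0, "wy": 0, "wz": 0}

```text
time: 5.4
tool_pos: [662.4, 110.1, 173.3]
tcp_rot: [-180.0, 0.0, 90.0]
ft_force: [0.3, -0.6, -0.5]
finger_gap: 59.5
```

```bash
python3 - <<'E'
from h import *
s=snapshot("wrist");im=s["pixels"][:,:,::-1]
cv2.imwrite(f"pics/w3.png",im)
E
python3 st.py
```

```text
time 5.45
joint_pos [ 5.06 29.96 83.04 -0.   67.01  5.06]
tool_pos [662.47 110.11 173.51]
tcp_rot [-179.98    0.     90.  ]
ft_force [ 0.42  0.74 -0.28]
finger_gap 59.88
```

View pics/w3.png

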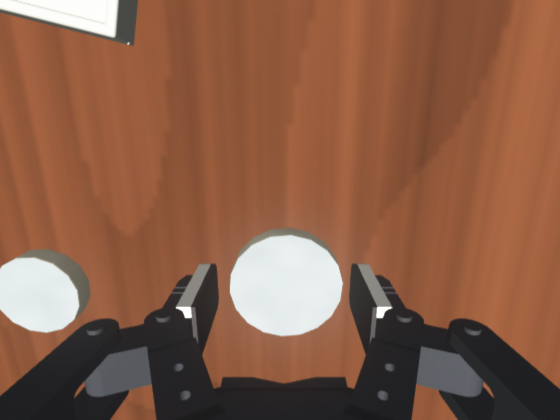

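Call:
arm_command:
  plan:
    - {"jaw": 0.38, "dx": 0, "dy": 0, "dz": 0.5, "wx": 0, "wy": 0, "wz": 0}
    - {"jaw": 0.45, "dx": 0, "dy": 0, "dz": 0.5, "wx": 0, "wy": 0, "wz": 0}
    - {"jaw": 0.55, "dx": 0, "dy": 0, "dz": 0.5, "wx": 0, "wy": 0, "wz": 0}
    - {"jaw": 0.55, "dx": 0, "dy": 0, "dz": 0.5, "wx": 0, "wy": 0, "wz": 0}
    - {"jaw": 0.55, "dx": 0, "dy": 0, "dz": 0.5, "wx": 0, "wy": 0, "wz": 0}
  squeeze: 40

```text
time: 5.95
tool_pos: [662.8, 110.1, 173.7]
tcp_rot: [180.0, -0.0, 90.0]
ft_force: [0.3, -0.0, 4.4]
finger_gap: 47.7
```

```bash
python3 - <<'E'
from h import *
s=snapshot("wrist");im=s["pixels"][:,:,::-1]
cv2.imwrite(f"pics/w4.png",im)
E
python3 st.py
```

```text
time 6.0
joint_pos [ 5.07 29.96 83.02 -0.   66.97  5.07]
tool_pos [662.8  110.15 173.7 ]
tcp_rot [179.95  -0.    90.  ]
ft_force [-0.51 -0.73  5.13]
finger_gap 47.78
```

View pics/w4.png

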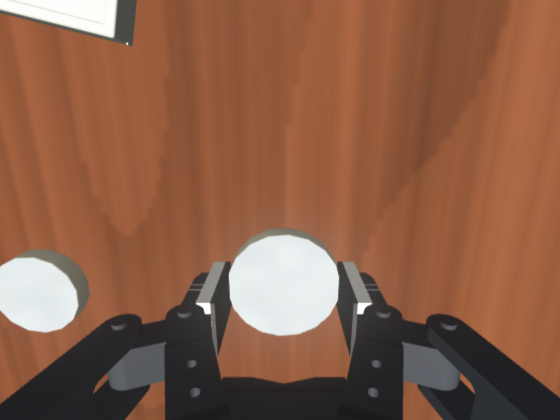

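Call:
arm_command:
  plan:
    - {"jaw": 0.55, "dx": 0, "dy": 0, "dz": -5, "wx": 0, "wy": 0, "wz": 0}
    - {"jaw": 0.55, "dx": 0, "dy": 0, "dz": -20, "wx": 0, "wy": 0, "wz": 0}
    - {"jaw": 0.55, "dx": 0, "dy": 0, "dz": -45, "wx": 0, "wy": 0, "wz": 0}
    - {"jaw": 0.55, "dx": 0, "dy": 0, "dz": -70, "wx": 0, "wy": 0, "wz": 0}
    - {"jaw": 0.55, "dx": 0, "dy": 0, "dz": -80, "wx": 0, "wy": 0, "wz": 0}
    - {"jaw": 0.55, "dx": 0, "dy": 0, "dz": -80, "wx": 0, "wy": 0, "wz": 0}
  squeeze: 60

```text
time: 6.6
tool_pos: [663.5, 110.2, 256.1]
tcp_rot: [179.7, -0.0, 90.0]
ft_force: [0.9, -0.1, -0.8]
finger_gap: 46.9
```

```bash
python3 - <<'E'
from h import *
s=snapshot("wrist");im=s["pixels"][:,:,::-1]
cv2.imwrite(f"pics/w5.png",im)
E
python3 st.py
```

```text
time 6.65
joint_pos [ 5.06 24.54 81.1  -0.   74.27  5.06]
tool_pos [662.79 110.13 254.01]
tcp_rot [ 1.7991e+02 -1.0000e-02  9.0000e+01]
ft_force [-0.55 -0.17 -1.11]
finger_gap 46.68
```

View pics/w5.png

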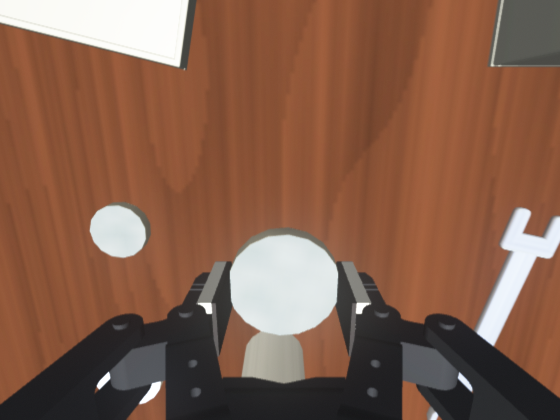

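Call:
arm_command:
  plan:
    - {"jaw": 0.55, "dx": 15, "dy": -16, "dz": 0, "wx": 0, "wy": 0, "wz": 0}
    - {"jaw": 0.55, "dx": 40, "dy": -42, "dz": 0, "wx": 0, "wy": 0, "wz": 0}
    - {"jaw": 0.55, "dx": 70, "dy": -74, "dz": 0, "wx": 0, "wy": 0, "wz": 0}
    - {"jaw": 0.55, "dx": 100, "dy": -106, "dz": 0, "wx": 0, "wy": 0, "wz": 0}
    - {"jaw": 0.55, "dx": 130, "dy": -137, "dz": 0, "wx": 0, "wy": 0, "wz": 0}
    - {"jaw": 0.55, "dx": 160, "dy": -169, "dz": 0, "wx": 0, "wy": 0, "wz": 0}
    - {"jaw": 0.55, "dx": 185, "dy": -195, "dz": 0, "wx": 0, "wy": 0, "wz": 0}
    - {"jaw": 0.55, "dx": 198, "dy": -209, "dz": 10, "wx": 0, "wy": 0, "wz": 0}
    - {"jaw": 0.55, "dx": 202.2, "dy": -213.5, "dz": 25, "wx": 0, "wy": 0, "wz": 0}
    - {"jaw": 0.55, "dx": 202.2, "dy": -213.5, "dz": 35, "wx": 0, "wy": 0, "wz": 0}
    - {"jaw": 0.55, "dx": 202.2, "dy": -213.5, "dz": 35, "wx": 0, "wy": 0, "wz": 0}
    - {"jaw": 0.55, "dx": 202.2, "dy": -213.5, "dz": 35, "wx": 0, "wy": 0, "wz": 0}

```text
time: 7.85
tool_pos: [449.6, 311.3, 217.3]
tcp_rot: [-179.9, 0.1, 89.9]
ft_force: [0.6, 0.8, -0.3]
finger_gap: 47.0
```

```bash
python3 - <<'E'
from h import *
s=snapshot("wrist");im=s["pixels"][:,:,::-1]
cv2.imwrite(f"pics/w6.png",im)
E
python3 st.py
```

```text
time 7.9
joint_pos [ 2.9340e+01  9.2900e+00  1.0371e+02 -1.0000e-02  6.7020e+01  2.9420e+01]
tool_pos [449.91 311.54 218.03]
tcp_rot [-1.7999e+02  2.0000e-02  8.9920e+01]
ft_force [ 0.47 -0.28 -0.21]
finger_gap 47.2
```

View pics/w6.png

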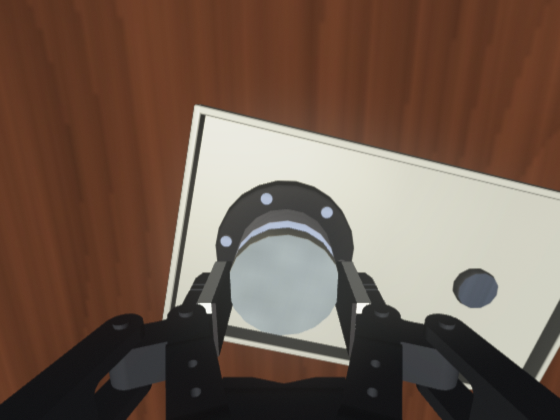

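Call:
arm_command:
  plan:
    - {"jaw": 0.55, "dx": 0, "dy": 0, "dz": 4, "wx": 0, "wy": 0, "wz": 0}
    - {"jaw": 0.55, "dx": 0, "dy": 0, "dz": 7, "wx": 0, "wy": 0, "wz": 0}
    - {"jaw": 0.55, "dx": 0, "dy": 0, "dz": 9, "wx": 0, "wy": 0, "wz": 0}
    - {"jaw": 0.55, "dx": 0, "dy": 0, "dz": 9, "wx": 0, "wy": 0, "wz": 0}
    - {"jaw": 0.55, "dx": 0, "dy": 0, "dz": 9, "wx": 0, "wy": 0, "wz": 0}

```text
time: 8.4
tool_pos: [449.4, 312.2, 209.8]
tcp_rot: [180.0, -0.0, 90.0]
ft_force: [-1.4, -2.0, 4.6]
finger_gap: 46.7
```

```bash
python3 st.py
```

```text
time 8.4
joint_pos [ 2.9430e+01  9.9300e+00  1.0396e+02 -2.0000e-02  6.6070e+01  2.9450e+01]
tool_pos [449.4  312.24 209.82]
tcp_rot [179.96  -0.    89.99]
ft_force [-1.42 -2.04  4.58]
finger_gap 46.72
```

Contact registers at about 4.6 N, at the height expected for the pedestal top. I'll open the jaws, rise and look.

Call:
arm_command:
  plan:
    - {"jaw": 0.4, "dx": 0, "dy": 0, "dz": 0, "wx": 0, "wy": 0, "wz": 0}
    - {"jaw": 0.3, "dx": 0, "dy": 0, "dz": 0, "wx": 0, "wy": 0, "wz": 0}
    - {"jaw": 0.25, "dx": 0, "dy": 0, "dz": 0, "wx": 0, "wy": 0, "wz": 0}
    - {"jaw": 0.25, "dx": 0, "dy": 0, "dz": 0, "wx": 0, "wy": 0, "wz": 0}
    - {"jaw": 0.25, "dx": 0, "dy": 0, "dz": -10, "wx": 0, "wy": 0, "wz": 0}
    - {"jaw": 0.25, "dx": 0, "dy": 0, "dz": -40, "wx": 0, "wy": 0, "wz": 0}
    - {"jaw": 0.25, "dx": 0, "dy": 0, "dz": -70, "wx": 0, "wy": 0, "wz": 0}
    - {"jaw": 0.25, "dx": 0, "dy": 0, "dz": -80, "wx": 0, "wy": 0, "wz": 0}

```text
time: 9.2
tool_pos: [450.2, 313.0, 293.6]
tcp_rot: [179.7, -0.2, 90.0]
ft_force: [0.3, 1.1, 0.3]
finger_gap: 64.3
```

```bash
python3 - <<'E'
from h import *
s=snapshot("wrist");im=s["pixels"][:,:,::-1].copy()
for z,r,c in((46,25,(0,0,255)),(36,25,(0,255,0))): cv2.polylines(im,[np.int32(proj(s,circ(449,312.3,r,z))*8)],True,c,1,cv2.LINE_AA,3)
cv2.imwrite(f"pics/w7.png",im)
E
python3 st.py
```

```text
time 9.25
joint_pos [ 29.45   3.96 100.85  -0.    74.81  29.45]
tool_pos [450.3  313.08 293.92]
tcp_rot [179.67  -0.19  90.01]
ft_force [1.97 0.8  0.71]
finger_gap 64.23
```

View pics/w7.png

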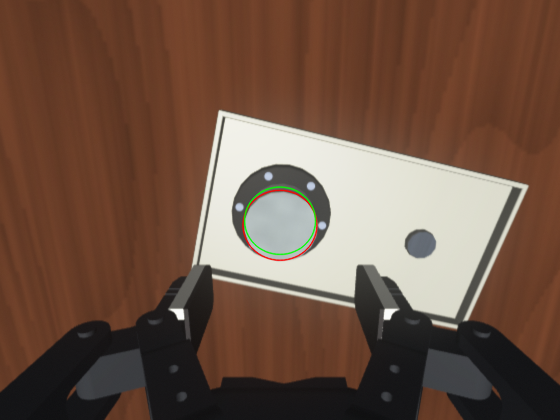

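Call:
arm_command:
  plan:
    - {"jaw": 0.25, "dx": -20, "dy": 6, "dz": 0, "wx": 0, "wy": 0, "wz": 0}
    - {"jaw": 0.25, "dx": -60, "dy": 18, "dz": 0, "wx": 0, "wy": 0, "wz": 0}
    - {"jaw": 0.25, "dx": -105, "dy": 32, "dz": 0, "wx": 0, "wy": 0, "wz": 0}
    - {"jaw": 0.25, "dx": -150, "dy": 46, "dz": 0, "wx": 0, "wy": 0, "wz": 0}
    - {"jaw": 0.25, "dx": -195, "dy": 60, "dz": 0, "wx": 0, "wy": 0, "wz": 0}
    - {"jaw": 0.25, "dx": -240, "dy": 74, "dz": 0, "wx": 0, "wy": 0, "wz": 0}
    - {"jaw": 0.25, "dx": -280, "dy": 86, "dz": 10, "wx": 0, "wy": 0, "wz": 0}
    - {"jaw": 0.25, "dx": -308, "dy": 95, "dz": 25, "wx": 0, "wy": 0, "wz": 0}
    - {"jaw": 0.25, "dx": -318.5, "dy": 98, "dz": 45, "wx": 0, "wy": 0, "wz": 0}
    - {"jaw": 0.25, "dx": -318.5, "dy": 98, "dz": 65, "wx": 0, "wy": 0, "wz": 0}
    - {"jaw": 0.25, "dx": -318.5, "dy": 98, "dz": 75, "wx": 0, "wy": 0, "wz": 0}
    - {"jaw": 0.25, "dx": -318.5, "dy": 98, "dz": 75, "wx": 0, "wy": 0, "wz": 0}

```text
time: 10.45
tool_pos: [545.6, -5.9, 211.6]
tcp_rot: [-179.7, -0.0, 90.0]
ft_force: [-0.6, 0.4, 0.2]
finger_gap: 64.4
```

```bash
python3 - <<'E'
from h import *
s=snapshot("wrist");im=s["pixels"][:,:,::-1].copy()
cv2.polylines(im,[np.int32(proj(s,circ(547,-6.2,25,20))*8)],True,(0,0,255),1,cv2.LINE_AA,3)
cv2.imwrite(f"pics/w8.png",im)
E
python3 st.py
```

```text
time 10.5
joint_pos [ -5.99   9.62 103.91   0.    66.61  -6.01]
tool_pos [546.38  -5.82 213.16]
tcp_rot [-1.7986e+02 -2.0000e-02  9.0030e+01]
ft_force [-0.39 -0.27  1.32]
finger_gap 64.39
```

View pics/w8.png

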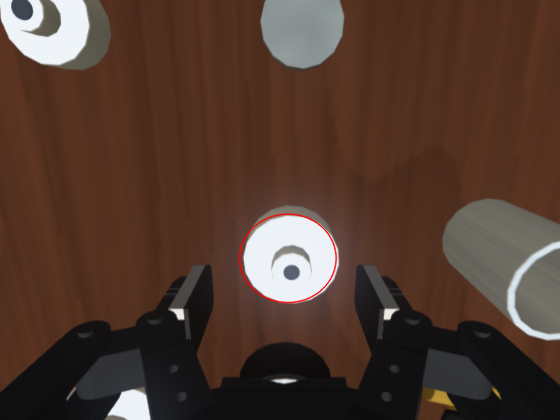

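Call:
arm_command:
  plan:
    - {"jaw": 0.25, "dx": 0, "dy": 0, "dz": 15, "wx": 0, "wy": 0, "wz": 0}
    - {"jaw": 0.25, "dx": 0, "dy": 0, "dz": 28, "wx": 0, "wy": 0, "wz": 0}
    - {"jaw": 0.25, "dx": 0, "dy": 0, "dz": 36, "wx": 0, "wy": 0, "wz": 0}
    - {"jaw": 0.25, "dx": 0, "dy": 0, "dz": 39.7, "wx": 0, "wy": 0, "wz": 0}
    - {"jaw": 0.25, "dx": 0, "dy": 0, "dz": 39.7, "wx": 0, "wy": 0, "wz": 0}
    - {"jaw": 0.35, "dx": 0, "dy": 0, "dz": 39.7, "wx": 0, "wy": 0, "wz": 0}
    - {"jaw": 0.45, "dx": 0, "dy": 0, "dz": 39.7, "wx": 0, "wy": 0, "wz": 0}
    - {"jaw": 0.55, "dx": 0, "dy": 0, "dz": 39.7, "wx": 0, "wy": 0, "wz": 0}
    - {"jaw": 0.55, "dx": 0, "dy": 0, "dz": 39.7, "wx": 0, "wy": 0, "wz": 0}
    - {"jaw": 0.55, "dx": 0, "dy": 0, "dz": 39.7, "wx": 0, "wy": 0, "wz": 0}
  squeeze: 40

```text
time: 11.5
tool_pos: [547.6, -6.3, 175.3]
tcp_rot: [179.9, 0.0, 90.0]
ft_force: [0.1, 0.6, 5.9]
finger_gap: 48.4
```

```bash
python3 st.py
```

```text
time 11.5
joint_pos [ -6.02  13.   104.6   -0.    62.31  -6.01]
tool_pos [547.56  -6.26 175.33]
tcp_rot [1.7991e+02 1.0000e-02 9.0000e+01]
ft_force [0.07 0.56 5.94]
finger_gap 48.39
```

Call:
arm_command:
  plan:
    - {"jaw": 0.55, "dx": 0, "dy": 0, "dz": -5, "wx": 0, "wy": 0, "wz": 0}
    - {"jaw": 0.55, "dx": 0, "dy": 0, "dz": -20, "wx": 0, "wy": 0, "wz": 0}
    - {"jaw": 0.55, "dx": 0, "dy": 0, "dz": -50, "wx": 0, "wy": 0, "wz": 0}
    - {"jaw": 0.55, "dx": 10, "dy": -3, "dz": -80, "wx": 0, "wy": 0, "wz": 0}
    - {"jaw": 0.55, "dx": 30, "dy": -9, "dz": -95, "wx": 0, "wy": 0, "wz": 0}
    - {"jaw": 0.55, "dx": 65, "dy": -20, "dz": -100, "wx": 0, "wy": 0, "wz": 0}
    - {"jaw": 0.55, "dx": 105, "dy": -32, "dz": -100, "wx": 0, "wy": 0, "wz": 0}
    - {"jaw": 0.55, "dx": 145, "dy": -45, "dz": -100, "wx": 0, "wy": 0, "wz": 0}
    - {"jaw": 0.55, "dx": 185, "dy": -57, "dz": -100, "wx": 0, "wy": 0, "wz": 0}
    - {"jaw": 0.55, "dx": 225, "dy": -69, "dz": -100, "wx": 0, "wy": 0, "wz": 0}
    - {"jaw": 0.55, "dx": 260, "dy": -80, "dz": -100, "wx": 0, "wy": 0, "wz": 0}
    - {"jaw": 0.55, "dx": 285, "dy": -88, "dz": -100, "wx": 0, "wy": 0, "wz": 0}
  squeeze: 50

```text
time: 12.7
tool_pos: [457.9, 280.9, 275.5]
tcp_rot: [180.0, -0.0, 90.1]
ft_force: [0.9, 0.2, -1.0]
finger_gap: 48.3
```

Call:
arm_command:
  plan:
    - {"jaw": 0.55, "dx": 18, "dy": -6, "dz": 5, "wx": 0, "wy": 0, "wz": 0}
    - {"jaw": 0.55, "dx": 29, "dy": -9, "dz": 15, "wx": 0, "wy": 0, "wz": 0}
    - {"jaw": 0.55, "dx": 33.5, "dy": -10, "dz": 28, "wx": 0, "wy": 0, "wz": 0}
    - {"jaw": 0.55, "dx": 33.5, "dy": -10, "dz": 38, "wx": 0, "wy": 0, "wz": 0}
    - {"jaw": 0.55, "dx": 33.5, "dy": -10, "dz": 42, "wx": 0, "wy": 0, "wz": 0}
    - {"jaw": 0.55, "dx": 33.5, "dy": -10, "dz": 42, "wx": 0, "wy": 0, "wz": 0}
    - {"jaw": 0.55, "dx": 33.5, "dy": -10, "dz": 42, "wx": 0, "wy": 0, "wz": 0}

```text
time: 13.4
tool_pos: [449.5, 311.7, 232.6]
tcp_rot: [-180.0, 0.0, 89.9]
ft_force: [-0.9, -0.4, -0.7]
finger_gap: 48.0
```

```bash
python3 - <<'E'
from h import *
s=snapshot("wrist");im=s["pixels"][:,:,::-1].copy()
cv2.polylines(im,[np.int32(proj(s,circ(449,312.3,25,36))*8)],True,(0,0,255),1,cv2.LINE_AA,3)
cv2.imwrite(f"pics/w9.png",im)
E
python3 st.py
```

```text
time 13.45
joint_pos [ 29.39   8.07 103.32  -0.    68.57  29.44]
tool_pos [449.53 311.91 232.9 ]
tcp_rot [ 1.7997e+02 -1.0000e-02  8.9950e+01]
ft_force [ 0.5  -0.52  0.07]
finger_gap 48.4
```

View pics/w9.png

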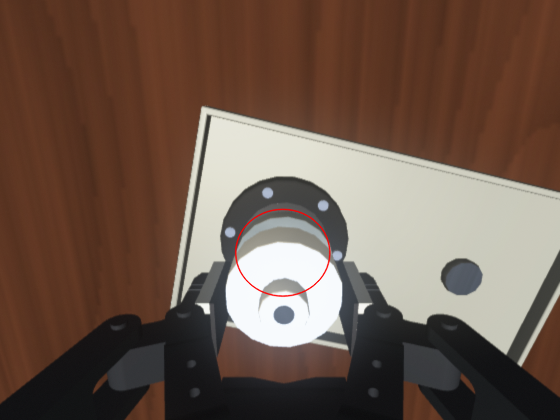

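Call:
arm_command:
  plan:
    - {"jaw": 0.55, "dx": 0, "dy": 0, "dz": 4, "wx": 0, "wy": 0, "wz": 0}
    - {"jaw": 0.55, "dx": 0, "dy": 0, "dz": 8, "wx": 0, "wy": 0, "wz": 0}
    - {"jaw": 0.55, "dx": 0, "dy": 0, "dz": 10.5, "wx": 0, "wy": 0, "wz": 0}
    - {"jaw": 0.55, "dx": 0, "dy": 0, "dz": 11.7, "wx": 0, "wy": 0, "wz": 0}
    - {"jaw": 0.55, "dx": 0, "dy": 0, "dz": 11.7, "wx": 0, "wy": 0, "wz": 0}
    - {"jaw": 0.55, "dx": 0, "dy": 0, "dz": 11.7, "wx": 0, "wy": 0, "wz": 0}

```text
time: 14.05
tool_pos: [449.1, 312.4, 221.4]
tcp_rot: [180.0, 0.0, 90.0]
ft_force: [-2.5, -1.4, 6.2]
finger_gap: 47.8
```

Contact is light (6 N) at the expected height. I'll release and rise.

Call:
arm_command:
  plan:
    - {"jaw": 0.4, "dx": 0, "dy": 0, "dz": 0, "wx": 0, "wy": 0, "wz": 0}
    - {"jaw": 0.3, "dx": 0, "dy": 0, "dz": 0, "wx": 0, "wy": 0, "wz": 0}
    - {"jaw": 0.25, "dx": 0, "dy": 0, "dz": 0, "wx": 0, "wy": 0, "wz": 0}
    - {"jaw": 0.25, "dx": 0, "dy": 0, "dz": 0, "wx": 0, "wy": 0, "wz": 0}
    - {"jaw": 0.25, "dx": 0, "dy": 0, "dz": -10, "wx": 0, "wy": 0, "wz": 0}
    - {"jaw": 0.25, "dx": 0, "dy": 0, "dz": -40, "wx": 0, "wy": 0, "wz": 0}
    - {"jaw": 0.25, "dx": 0, "dy": 0, "dz": -70, "wx": 0, "wy": 0, "wz": 0}
    - {"jaw": 0.25, "dx": 0, "dy": 0, "dz": -80, "wx": 0, "wy": 0, "wz": 0}
    - {"jaw": 0.25, "dx": 0, "dy": 0, "dz": -80, "wx": 0, "wy": 0, "wz": 0}
    - {"jaw": 0.25, "dx": 0, "dy": 0, "dz": -80, "wx": 0, "wy": 0, "wz": 0}

```text
time: 15.05
tool_pos: [448.8, 312.2, 300.1]
tcp_rot: [-180.0, 0.0, 90.0]
ft_force: [0.6, -0.3, -0.4]
finger_gap: 64.0
```

```bash
python3 - <<'E'
from h import *
s=snapshot("wrist");im=s["pixels"][:,:,::-1].copy()
for z,r,c in((66,25,(0,0,255)),(36,25,(0,255,0)),(78,10,(255,0,0))): cv2.polylines(im,[np.int32(proj(s,circ(449,312.3,r,z))*8)],True,c,1,cv2.LINE_AA,3)
cv2.imwrite(f"pics/w10.png",im)
E
python3 st.py
```

```text
time 15.1
joint_pos [ 29.45   3.6  100.64   0.    75.89  29.45]
tool_pos [448.53 312.02 299.26]
tcp_rot [-1.7989e+02  6.0000e-02  9.0000e+01]
ft_force [-0.48 -0.58  0.08]
finger_gap 64.21
```

View pics/w10.png

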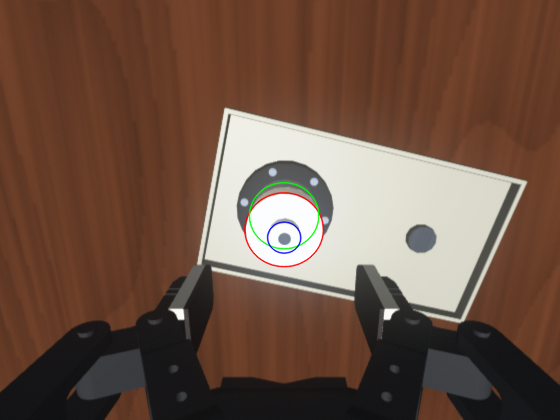

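Call:
arm_command:
  plan:
    - {"jaw": 0.4, "dx": -20, "dy": 10, "dz": 0, "wx": 0, "wy": 0, "wz": 0}
    - {"jaw": 0.4, "dx": -55, "dy": 27, "dz": 0, "wx": 0, "wy": 0, "wz": 0}
    - {"jaw": 0.4, "dx": -95, "dy": 47, "dz": 0, "wx": 0, "wy": 0, "wz": 0}
    - {"jaw": 0.4, "dx": -135, "dy": 67, "dz": 10, "wx": 0, "wy": 0, "wz": 0}
    - {"jaw": 0.4, "dx": -170, "dy": 85, "dz": 30, "wx": 0, "wy": 0, "wz": 0}
    - {"jaw": 0.4, "dx": -195, "dy": 97, "dz": 55, "wx": 0, "wy": 0, "wz": 0}
    - {"jaw": 0.4, "dx": -206.1, "dy": 102.7, "dz": 80, "wx": 0, "wy": 0, "wz": 0}
    - {"jaw": 0.4, "dx": -206.1, "dy": 102.7, "dz": 95, "wx": 0, "wy": 0, "wz": 0}
    - {"jaw": 0.4, "dx": -206.1, "dy": 102.7, "dz": 100, "wx": 0, "wy": 0, "wz": 0}
    - {"jaw": 0.4, "dx": -206.1, "dy": 102.7, "dz": 100, "wx": 0, "wy": 0, "wz": 0}
    - {"jaw": 0.4, "dx": -206.1, "dy": 102.7, "dz": 100, "wx": 0, "wy": 0, "wz": 0}

```text
time: 16.2
tool_pos: [551.9, 107.3, 201.7]
tcp_rot: [179.9, -0.0, 90.1]
ft_force: [-0.4, -0.4, 0.1]
finger_gap: 51.0
```

```bash
python3 - <<'E'
from h import *
s=snapshot("wrist");im=s["pixels"][:,:,::-1].copy()
for z,r,c in((10,19,(0,0,255)),): cv2.polylines(im,[np.int32(proj(s,circ(551.75,106.2,r,z))*8)],True,c,1,cv2.LINE_AA,3)
cv2.imwrite(f"pics/w11.png",im)
E
python3 st.py
```

```text
time 16.25
joint_pos [5.7600e+00 1.2700e+01 1.0169e+02 1.0000e-02 6.5490e+01 5.6800e+00]
tool_pos [552.11 107.21 202.11]
tcp_rot [ 1.7989e+02 -2.0000e-02  9.0080e+01]
ft_force [-0.66 -0.29  0.21]
finger_gap 51.07
```

View pics/w11.png

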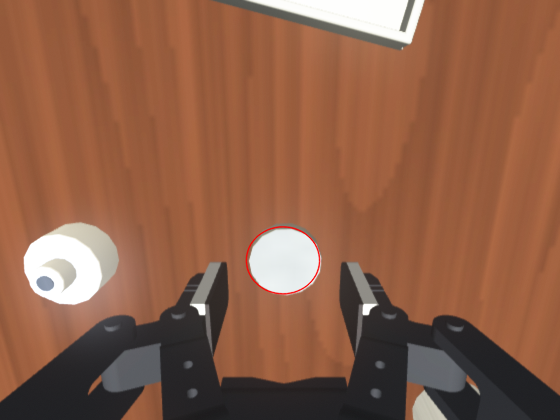

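Call:
arm_command:
  plan:
    - {"jaw": 0.4, "dx": 0, "dy": 0, "dz": 10, "wx": 0, "wy": 0, "wz": 0}
    - {"jaw": 0.4, "dx": 0, "dy": 0, "dz": 20, "wx": 0, "wy": 0, "wz": 0}
    - {"jaw": 0.4, "dx": 0, "dy": 0, "dz": 25, "wx": 0, "wy": 0, "wz": 0}
    - {"jaw": 0.4, "dx": 0, "dy": 0, "dz": 26.8, "wx": 0, "wy": 0, "wz": 0}
    - {"jaw": 0.4, "dx": 0, "dy": 0, "dz": 26.8, "wx": 0, "wy": 0, "wz": 0}
    - {"jaw": 0.5, "dx": 0, "dy": 0, "dz": 26.8, "wx": 0, "wy": 0, "wz": 0}
    - {"jaw": 0.6, "dx": 0, "dy": 0, "dz": 26.8, "wx": 0, "wy": 0, "wz": 0}
    - {"jaw": 0.68, "dx": 0, "dy": 0, "dz": 26.8, "wx": 0, "wy": 0, "wz": 0}
    - {"jaw": 0.68, "dx": 0, "dy": 0, "dz": 26.8, "wx": 0, "wy": 0, "wz": 0}
    - {"jaw": 0.68, "dx": 0, "dy": 0, "dz": 26.8, "wx": 0, "wy": 0, "wz": 0}
  squeeze: 40

```text
time: 17.25
tool_pos: [552.1, 106.2, 174.6]
tcp_rot: [179.9, -0.0, 90.0]
ft_force: [0.4, -0.5, 3.8]
finger_gap: 35.9
```

Call:
arm_command:
  plan:
    - {"jaw": 0.68, "dx": 0, "dy": 0, "dz": -5, "wx": 0, "wy": 0, "wz": 0}
    - {"jaw": 0.68, "dx": 0, "dy": 0, "dz": -20, "wx": 0, "wy": 0, "wz": 0}
    - {"jaw": 0.68, "dx": 0, "dy": 0, "dz": -50, "wx": 0, "wy": 0, "wz": 0}
    - {"jaw": 0.68, "dx": 0, "dy": 0, "dz": -80, "wx": 0, "wy": 0, "wz": 0}
    - {"jaw": 0.68, "dx": 0, "dy": 0, "dz": -100, "wx": 0, "wy": 0, "wz": 0}
    - {"jaw": 0.68, "dx": 0, "dy": 0, "dz": -100, "wx": 0, "wy": 0, "wz": 0}
  squeeze: 50

```text
time: 17.85
tool_pos: [553.3, 106.4, 279.0]
tcp_rot: [179.6, -0.0, 90.0]
ft_force: [0.9, 0.7, 0.4]
finger_gap: 35.5
```

```bash
python3 - <<'E'
from h import *
s=snapshot("wrist");im=s["pixels"][:,:,::-1].copy()
cv2.imwrite(f"pics/w12.png",im)
E
python3 st.py
```

```text
time 17.9
joint_pos [ 5.67  7.22 99.28  0.   73.25  5.67]
tool_pos [552.53 106.32 276.58]
tcp_rot [ 1.7976e+02 -3.0000e-02  9.0000e+01]
ft_force [-0.31  0.39 -0.79]
finger_gap 35.51
```

View pics/w12.png

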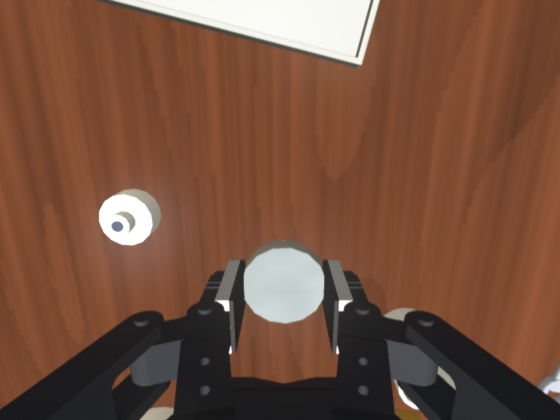

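Call:
arm_command:
  plan:
    - {"jaw": 0.68, "dx": -15, "dy": -4, "dz": 0, "wx": 0, "wy": 0, "wz": 0}
    - {"jaw": 0.68, "dx": -45, "dy": -12, "dz": 0, "wx": 0, "wy": 0, "wz": 0}
    - {"jaw": 0.68, "dx": -85, "dy": -23, "dz": 0, "wx": 0, "wy": 0, "wz": 0}
    - {"jaw": 0.68, "dx": -125, "dy": -34, "dz": 0, "wx": 0, "wy": 0, "wz": 0}
    - {"jaw": 0.68, "dx": -165, "dy": -45, "dz": 0, "wx": 0, "wy": 0, "wz": 0}
    - {"jaw": 0.68, "dx": -205, "dy": -55, "dz": 0, "wx": 0, "wy": 0, "wz": 0}
    - {"jaw": 0.68, "dx": -245, "dy": -66, "dz": 0, "wx": 0, "wy": 0, "wz": 0}
    - {"jaw": 0.68, "dx": -285, "dy": -77, "dz": 0, "wx": 0, "wy": 0, "wz": 0}
    - {"jaw": 0.68, "dx": -325, "dy": -88, "dz": 0, "wx": 0, "wy": 0, "wz": 0}
    - {"jaw": 0.68, "dx": -365, "dy": -99, "dz": 0, "wx": 0, "wy": 0, "wz": 0}
    - {"jaw": 0.68, "dx": -395, "dy": -107, "dz": 10, "wx": 0, "wy": 0, "wz": 0}
    - {"jaw": 0.68, "dx": -412, "dy": -112, "dz": 20, "wx": 0, "wy": 0, "wz": 0}

```text
time: 19.1
tool_pos: [437.6, -308.2, 252.5]
tcp_rot: [-179.9, -0.0, 89.9]
ft_force: [-0.2, -0.0, -0.2]
finger_gap: 35.7
```

Call:
arm_command:
  plan:
    - {"jaw": 0.68, "dx": -6.6, "dy": -1.1, "dz": 10, "wx": 0, "wy": 0, "wz": 0}
    - {"jaw": 0.68, "dx": -6.6, "dy": -1.1, "dz": 22, "wx": 0, "wy": 0, "wz": 0}
    - {"jaw": 0.68, "dx": -6.6, "dy": -1.1, "dz": 30, "wx": 0, "wy": 0, "wz": 0}
    - {"jaw": 0.68, "dx": -6.6, "dy": -1.1, "dz": 34, "wx": 0, "wy": 0, "wz": 0}
    - {"jaw": 0.68, "dx": -6.6, "dy": -1.1, "dz": 34, "wx": 0, "wy": 0, "wz": 0}
    - {"jaw": 0.68, "dx": -6.6, "dy": -1.1, "dz": 34, "wx": 0, "wy": 0, "wz": 0}

```text
time: 19.7
tool_pos: [439.1, -311.8, 220.3]
tcp_rot: [180.0, 0.0, 90.1]
ft_force: [-0.1, 0.1, -0.4]
finger_gap: 35.4
```

```bash
python3 - <<'E'
from h import *
s=snapshot("wrist");im=s["pixels"][:,:,::-1].copy()
for z,r,c in((36,19,(0,0,255)),(16,38,(0,255,0))): cv2.polylines(im,[np.int32(proj(s,circ(438.6,-312.4,r,z))*8)],True,c,1,cv2.LINE_AA,3)
cv2.imwrite(f"pics/w13.png",im)
E
python3 st.py
```

```text
time 19.75
joint_pos [-40.85   7.81 105.06  -0.    67.08 -40.91]
tool_pos [ 439.14 -312.06  220.59]
tcp_rot [1.7996e+02 3.0000e-02 9.0060e+01]
ft_force [-0.5  -0.03 -0.59]
finger_gap 35.37
```

View pics/w13.png

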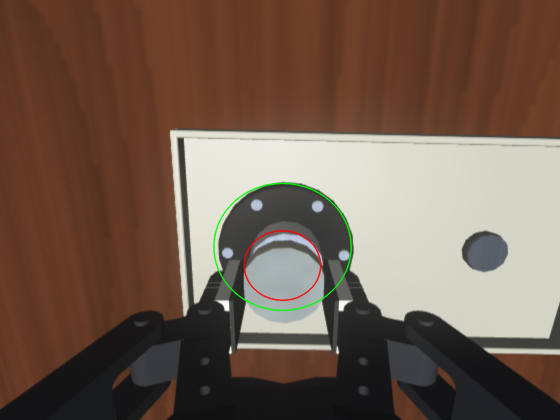

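Call:
arm_command:
  plan:
    - {"jaw": 0.68, "dx": 0, "dy": 0.5, "dz": 4, "wx": 0, "wy": 0, "wz": 0}
    - {"jaw": 0.68, "dx": 0, "dy": 0.5, "dz": 8, "wx": 0, "wy": 0, "wz": 0}
    - {"jaw": 0.68, "dx": 0, "dy": 0.5, "dz": 9.8, "wx": 0, "wy": 0, "wz": 0}
    - {"jaw": 0.68, "dx": 0, "dy": 0.5, "dz": 9.8, "wx": 0, "wy": 0, "wz": 0}
    - {"jaw": 0.68, "dx": 0, "dy": 0.5, "dz": 9.8, "wx": 0, "wy": 0, "wz": 0}

```text
time: 20.25
tool_pos: [439.2, -312.4, 210.7]
tcp_rot: [180.0, -0.0, 90.0]
ft_force: [-1.3, 1.6, 6.0]
finger_gap: 35.4
```

Call:
arm_command:
  plan:
    - {"jaw": 0.55, "dx": 0, "dy": 0, "dz": 0, "wx": 0, "wy": 0, "wz": 0}
    - {"jaw": 0.45, "dx": 0, "dy": 0, "dz": 0, "wx": 0, "wy": 0, "wz": 0}
    - {"jaw": 0.35, "dx": 0, "dy": 0, "dz": 0, "wx": 0, "wy": 0, "wz": 0}
    - {"jaw": 0.35, "dx": 0, "dy": 0, "dz": 0, "wx": 0, "wy": 0, "wz": 0}
    - {"jaw": 0.35, "dx": 0, "dy": 0, "dz": -10, "wx": 0, "wy": 0, "wz": 0}
    - {"jaw": 0.35, "dx": 0, "dy": 0, "dz": -40, "wx": 0, "wy": 0, "wz": 0}
    - {"jaw": 0.35, "dx": 0, "dy": 0, "dz": -70, "wx": 0, "wy": 0, "wz": 0}
    - {"jaw": 0.35, "dx": 0, "dy": 0, "dz": -80, "wx": 0, "wy": 0, "wz": 0}
    - {"jaw": 0.35, "dx": 0, "dy": 0, "dz": -80, "wx": 0, "wy": 0, "wz": 0}
    - {"jaw": 0.35, "dx": 0, "dy": 0, "dz": -80, "wx": 0, "wy": 0, "wz": 0}

```text
time: 21.25
tool_pos: [438.9, -312.2, 289.5]
tcp_rot: [-180.0, -0.0, 90.0]
ft_force: [0.2, -0.7, -0.4]
finger_gap: 55.4
```

```bash
python3 - <<'E'
from h import *
s=snapshot("wrist");im=s["pixels"][:,:,::-1].copy()
for z,r,c in((46,19,(0,0,255)),(16,38,(0,255,0))): cv2.polylines(im,[np.int32(proj(s,circ(438.9,-312.4,r,z))*8)],True,c,1,cv2.LINE_AA,3)
cv2.imwrite(f"pics/w14.png",im)
E
python3 st.py
```

```text
time 21.3
joint_pos [-40.88   2.98 102.45  -0.    74.7  -40.88]
tool_pos [ 438.67 -311.98  288.71]
tcp_rot [-1.7991e+02 -8.0000e-02  9.0000e+01]
ft_force [ 0.2   0.   -0.18]
finger_gap 55.55
```

View pics/w14.png

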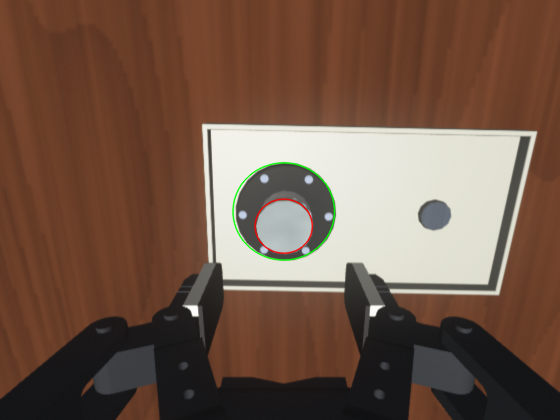

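Call:
arm_command:
  plan:
    - {"jaw": 0.4, "dx": 20, "dy": 0, "dz": 0, "wx": 0, "wy": 0, "wz": 0}
    - {"jaw": 0.4, "dx": 60, "dy": 0.5, "dz": 0, "wx": 0, "wy": 0, "wz": 0}
    - {"jaw": 0.4, "dx": 105, "dy": 1, "dz": 0, "wx": 0, "wy": 0, "wz": 0}
    - {"jaw": 0.4, "dx": 150, "dy": 1, "dz": 0, "wx": 0, "wy": 0, "wz": 0}
    - {"jaw": 0.4, "dx": 195, "dy": 1.5, "dz": 0, "wx": 0, "wy": 0, "wz": 0}
    - {"jaw": 0.4, "dx": 240, "dy": 2, "dz": 0, "wx": 0, "wy": 0, "wz": 0}
    - {"jaw": 0.4, "dx": 285, "dy": 2, "dz": 0, "wx": 0, "wy": 0, "wz": 0}
    - {"jaw": 0.4, "dx": 330, "dy": 2.5, "dz": 0, "wx": 0, "wy": 0, "wz": 0}
    - {"jaw": 0.4, "dx": 370, "dy": 3, "dz": 10, "wx": 0, "wy": 0, "wz": 0}
    - {"jaw": 0.4, "dx": 400, "dy": 3, "dz": 25, "wx": 0, "wy": 0, "wz": 0}
    - {"jaw": 0.4, "dx": 415, "dy": 3, "dz": 45, "wx": 0, "wy": 0, "wz": 0}
    - {"jaw": 0.4, "dx": 419.3, "dy": 3, "dz": 60, "wx": 0, "wy": 0, "wz": 0}

```text
time: 22.5
tool_pos: [440.7, 108.6, 227.4]
tcp_rot: [-179.8, 0.0, 90.1]
ft_force: [-0.3, -0.8, 0.7]
finger_gap: 51.2
```

Call:
arm_command:
  plan:
    - {"jaw": 0.4, "dx": 0, "dy": 0, "dz": 10, "wx": 0, "wy": 0, "wz": 0}
    - {"jaw": 0.4, "dx": 0, "dy": 0, "dz": 14, "wx": 0, "wy": 0, "wz": 0}
    - {"jaw": 0.4, "dx": 0, "dy": 0, "dz": 14, "wx": 0, "wy": 0, "wz": 0}
    - {"jaw": 0.4, "dx": 0, "dy": 0, "dz": 14, "wx": 0, "wy": 0, "wz": 0}

```text
time: 22.9
tool_pos: [442.5, 106.4, 216.6]
tcp_rot: [180.0, 0.0, 89.9]
ft_force: [-0.5, 0.5, -0.0]
finger_gap: 51.3
```

```bash
python3 - <<'E'
from h import *
s=snapshot("wrist");im=s["pixels"][:,:,::-1].copy()
for z,r,c in((20,19,(0,0,255)),(32,8,(0,255,0))): cv2.polylines(im,[np.int32(proj(s,circ(442.1,106.9,r,z))*8)],True,c,1,cv2.LINE_AA,3)
cv2.imwrite(f"pics/w15.png",im)
E
python3 st.py
```

```text
time 22.95
joint_pos [  7.07  -4.75 118.3   -0.    66.38   7.12]
tool_pos [442.63 106.5  216.92]
tcp_rot [ 1.7993e+02 -1.0000e-02  8.9950e+01]
ft_force [ 0.34  0.16 -0.84]
finger_gap 51.22
```

View pics/w15.png

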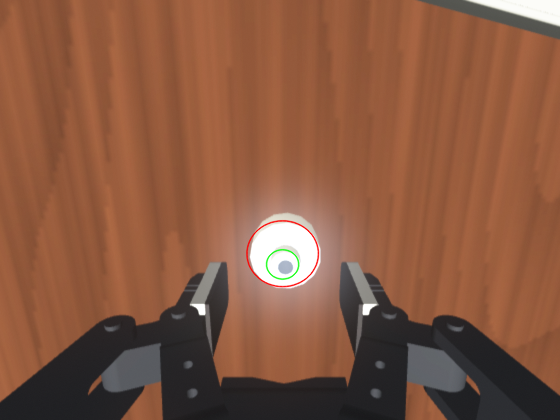

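Call:
arm_command:
  plan:
    - {"jaw": 0.4, "dx": -0.7, "dy": 0.5, "dz": 15, "wx": 0, "wy": 0, "wz": 0}
    - {"jaw": 0.4, "dx": -0.7, "dy": 0.5, "dz": 28, "wx": 0, "wy": 0, "wz": 0}
    - {"jaw": 0.4, "dx": -0.7, "dy": 0.5, "dz": 36, "wx": 0, "wy": 0, "wz": 0}
    - {"jaw": 0.4, "dx": -0.7, "dy": 0.5, "dz": 40.2, "wx": 0, "wy": 0, "wz": 0}
    - {"jaw": 0.4, "dx": -0.7, "dy": 0.5, "dz": 40.2, "wx": 0, "wy": 0, "wz": 0}
    - {"jaw": 0.5, "dx": -0.7, "dy": 0.5, "dz": 40.2, "wx": 0, "wy": 0, "wz": 0}
    - {"jaw": 0.6, "dx": -0.7, "dy": 0.5, "dz": 40.2, "wx": 0, "wy": 0, "wz": 0}
    - {"jaw": 0.68, "dx": -0.7, "dy": 0.5, "dz": 40.2, "wx": 0, "wy": 0, "wz": 0}
    - {"jaw": 0.68, "dx": -0.7, "dy": 0.5, "dz": 40.2, "wx": 0, "wy": 0, "wz": 0}
    - {"jaw": 0.68, "dx": -0.7, "dy": 0.5, "dz": 40.2, "wx": 0, "wy": 0, "wz": 0}
  squeeze: 40

```text
time: 23.95
tool_pos: [443.1, 106.3, 176.7]
tcp_rot: [179.9, -0.0, 90.0]
ft_force: [-1.1, -0.4, 5.9]
finger_gap: 36.2
```

Call:
arm_command:
  plan:
    - {"jaw": 0.68, "dx": 0, "dy": 0, "dz": -5, "wx": 0, "wy": 0, "wz": 0}
    - {"jaw": 0.68, "dx": 0, "dy": 0, "dz": -20, "wx": 0, "wy": 0, "wz": 0}
    - {"jaw": 0.68, "dx": 0, "dy": 0, "dz": -50, "wx": 0, "wy": 0, "wz": 0}
    - {"jaw": 0.68, "dx": 0, "dy": 0, "dz": -80, "wx": 0, "wy": 0, "wz": 0}
    - {"jaw": 0.68, "dx": 0, "dy": 0, "dz": -100, "wx": 0, "wy": 0, "wz": 0}
    - {"jaw": 0.68, "dx": 0, "dy": 0, "dz": -100, "wx": 0, "wy": 0, "wz": 0}
  squeeze: 50

```text
time: 24.55
tool_pos: [443.9, 106.4, 279.4]
tcp_rot: [179.7, -0.0, 90.0]
ft_force: [0.5, 0.0, -0.5]
finger_gap: 36.0
```

```bash
python3 - <<'E'
from h import *
s=snapshot("wrist");im=s["pixels"][:,:,::-1].copy()
cv2.imwrite(f"pics/w16.png",im)
E
python3 st.py
```

```text
time 24.6
joint_pos [  7.04  -9.69 115.85  -0.    73.66   7.04]
tool_pos [443.2  106.3  277.36]
tcp_rot [ 1.7982e+02 -2.0000e-02  9.0000e+01]
ft_force [-0.24  0.06 -0.31]
finger_gap 36.18
```

View pics/w16.png

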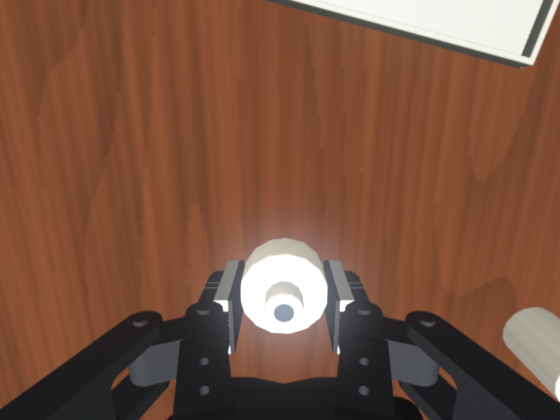

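Call:
arm_command:
  plan:
    - {"jaw": 0.68, "dx": -15, "dy": 0, "dz": 0, "wx": 0, "wy": 0, "wz": 0}
    - {"jaw": 0.68, "dx": -45, "dy": 0, "dz": 0, "wx": 0, "wy": 0, "wz": 0}
    - {"jaw": 0.68, "dx": -85, "dy": -1, "dz": 0, "wx": 0, "wy": 0, "wz": 0}
    - {"jaw": 0.68, "dx": -125, "dy": -1, "dz": 0, "wx": 0, "wy": 0, "wz": 0}
    - {"jaw": 0.68, "dx": -165, "dy": -1.5, "dz": 0, "wx": 0, "wy": 0, "wz": 0}
    - {"jaw": 0.68, "dx": -205, "dy": -2, "dz": 0, "wx": 0, "wy": 0, "wz": 0}
    - {"jaw": 0.68, "dx": -245, "dy": -2, "dz": 0, "wx": 0, "wy": 0, "wz": 0}
    - {"jaw": 0.68, "dx": -285, "dy": -2.5, "dz": 0, "wx": 0, "wy": 0, "wz": 0}
    - {"jaw": 0.68, "dx": -325, "dy": -3, "dz": 0, "wx": 0, "wy": 0, "wz": 0}
    - {"jaw": 0.68, "dx": -365, "dy": -3, "dz": 0, "wx": 0, "wy": 0, "wz": 0}
    - {"jaw": 0.68, "dx": -395, "dy": -3.6, "dz": 5, "wx": 0, "wy": 0, "wz": 0}
    - {"jaw": 0.68, "dx": -412, "dy": -3.6, "dz": 10, "wx": 0, "wy": 0, "wz": 0}

```text
time: 25.8
tool_pos: [438.0, -307.7, 263.9]
tcp_rot: [-179.9, -0.1, 89.9]
ft_force: [0.4, 0.5, -0.5]
finger_gap: 36.2
```

Call:
arm_command:
  plan:
    - {"jaw": 0.68, "dx": -6.6, "dy": 0, "dz": 10, "wx": 0, "wy": 0, "wz": 0}
    - {"jaw": 0.68, "dx": -6.6, "dy": 0, "dz": 22, "wx": 0, "wy": 0, "wz": 0}
    - {"jaw": 0.68, "dx": -6.6, "dy": 0, "dz": 30, "wx": 0, "wy": 0, "wz": 0}
    - {"jaw": 0.68, "dx": -6.6, "dy": 0, "dz": 34, "wx": 0, "wy": 0, "wz": 0}
    - {"jaw": 0.68, "dx": -6.6, "dy": 0, "dz": 34, "wx": 0, "wy": 0, "wz": 0}
    - {"jaw": 0.68, "dx": -6.6, "dy": 0, "dz": 34, "wx": 0, "wy": 0, "wz": 0}

```text
time: 26.4
tool_pos: [439.3, -311.9, 232.3]
tcp_rot: [180.0, 0.0, 90.1]
ft_force: [0.0, 0.3, -0.5]
finger_gap: 36.1
```

```bash
python3 - <<'E'
from h import *
s=snapshot("wrist");im=s["pixels"][:,:,::-1].copy()
for z,r,c in((46,19,(0,0,255)),(16,38,(0,255,0))): cv2.polylines(im,[np.int32(proj(s,circ(438.9,-312.4,r,z))*8)],True,c,1,cv2.LINE_AA,3)
cv2.imwrite(f"pics/w17.png",im)
E
python3 st.py
```

```text
time 26.45
joint_pos [-40.84   6.89 104.66   0.    68.4  -40.88]
tool_pos [ 439.4  -312.1   232.57]
tcp_rot [1.7996e+02 3.0000e-02 9.0040e+01]
ft_force [ 0.75 -0.27 -0.3 ]
finger_gap 35.96
```

View pics/w17.png

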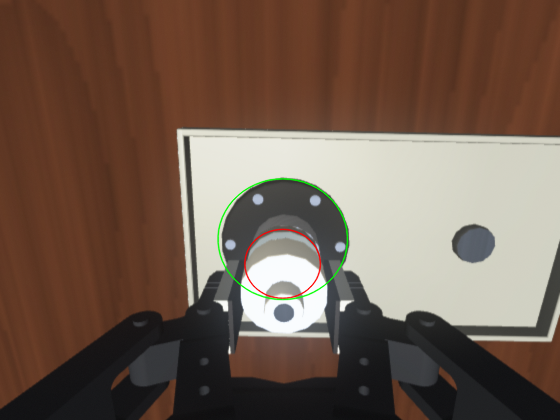

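Call:
arm_command:
  plan:
    - {"jaw": 0.68, "dx": 0, "dy": 0, "dz": 4, "wx": 0, "wy": 0, "wz": 0}
    - {"jaw": 0.68, "dx": 0, "dy": 0, "dz": 8, "wx": 0, "wy": 0, "wz": 0}
    - {"jaw": 0.68, "dx": 0, "dy": 0, "dz": 9.7, "wx": 0, "wy": 0, "wz": 0}
    - {"jaw": 0.68, "dx": 0, "dy": 0, "dz": 9.7, "wx": 0, "wy": 0, "wz": 0}
    - {"jaw": 0.68, "dx": 0, "dy": 0, "dz": 9.7, "wx": 0, "wy": 0, "wz": 0}

```text
time: 26.95
tool_pos: [439.1, -312.4, 222.8]
tcp_rot: [180.0, -0.0, 90.0]
ft_force: [-1.9, 1.7, 5.7]
finger_gap: 36.1
```

Call:
arm_command:
  plan:
    - {"jaw": 0.55, "dx": 0, "dy": 0, "dz": 0, "wx": 0, "wy": 0, "wz": 0}
    - {"jaw": 0.45, "dx": 0, "dy": 0, "dz": 0, "wx": 0, "wy": 0, "wz": 0}
    - {"jaw": 0.35, "dx": 0, "dy": 0, "dz": 0, "wx": 0, "wy": 0, "wz": 0}
    - {"jaw": 0.35, "dx": 0, "dy": 0, "dz": 0, "wx": 0, "wy": 0, "wz": 0}
    - {"jaw": 0.35, "dx": 0, "dy": 0, "dz": -10, "wx": 0, "wy": 0, "wz": 0}
    - {"jaw": 0.35, "dx": 0, "dy": 0, "dz": -40, "wx": 0, "wy": 0, "wz": 0}
    - {"jaw": 0.35, "dx": 0, "dy": 0, "dz": -70, "wx": 0, "wy": 0, "wz": 0}
    - {"jaw": 0.35, "dx": 0, "dy": 0, "dz": -85, "wx": 0, "wy": 0, "wz": 0}
    - {"jaw": 0.35, "dx": 0, "dy": 0, "dz": -85, "wx": 0, "wy": 0, "wz": 0}
    - {"jaw": 0.35, "dx": 0, "dy": 0, "dz": -85, "wx": 0, "wy": 0, "wz": 0}

```text
time: 27.95
tool_pos: [438.9, -312.3, 306.8]
tcp_rot: [-180.0, -0.0, 90.0]
ft_force: [-0.4, 0.2, -0.7]
finger_gap: 55.5
```

```bash
python3 - <<'E'
from h import *
s=snapshot("wrist");im=s["pixels"][:,:,::-1].copy()
for z,r,c in((66,19,(0,0,255)),(16,38,(0,255,0)),(78,8,(255,0,0))): cv2.polylines(im,[np.int32(proj(s,circ(438.9,-312.4,r,z))*8)],True,c,1,cv2.LINE_AA,3)
cv2.polylines(im,[np.int32(proj(s,circ(553.8,-313.2,12,12))*8)],True,(255,0,255),1,cv2.LINE_AA,3)
cv2.imwrite(f"pics/w18.png",im)
E
python3 st.py
```

```text
time 28.0
joint_pos [-40.89   1.98 101.59  -0.    76.54 -40.88]
tool_pos [ 438.63 -312.06  305.86]
tcp_rot [-1.7992e+02 -7.0000e-02  9.0000e+01]
ft_force [ 0.16  0.93 -1.08]
finger_gap 55.47
```

View pics/w18.png

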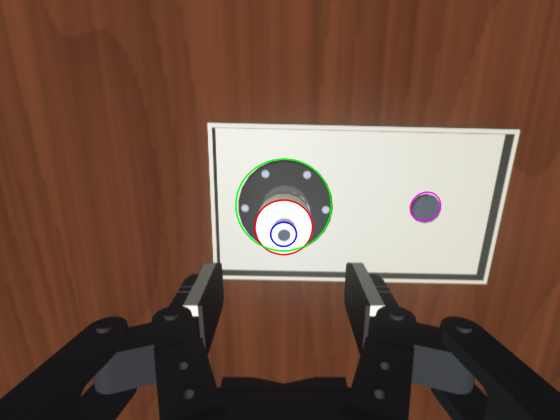

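Call:
arm_command:
  plan:
    - {"jaw": 0.25, "dx": 20, "dy": 14, "dz": 0, "wx": 0, "wy": 0, "wz": 0}
    - {"jaw": 0.25, "dx": 55, "dy": 38, "dz": 0, "wx": 0, "wy": 0, "wz": 0}
    - {"jaw": 0.25, "dx": 90, "dy": 62, "dz": 0, "wx": 0, "wy": 0, "wz": 0}
    - {"jaw": 0.25, "dx": 125, "dy": 87, "dz": 0, "wx": 0, "wy": 0, "wz": 0}
    - {"jaw": 0.25, "dx": 160, "dy": 111, "dz": 0, "wx": 0, "wy": 0, "wz": 0}
    - {"jaw": 0.25, "dx": 195, "dy": 135, "dz": 0, "wx": 0, "wy": 0, "wz": 0}
    - {"jaw": 0.25, "dx": 230, "dy": 160, "dz": 0, "wx": 0, "wy": 0, "wz": 0}
    - {"jaw": 0.25, "dx": 265, "dy": 184, "dz": 0, "wx": 0, "wy": 0, "wz": 0}
    - {"jaw": 0.25, "dx": 295, "dy": 205, "dz": 5, "wx": 0, "wy": 0, "wz": 0}
    - {"jaw": 0.25, "dx": 312, "dy": 216.9, "dz": 20, "wx": 0, "wy": 0, "wz": 0}
    - {"jaw": 0.25, "dx": 312, "dy": 216.9, "dz": 30, "wx": 0, "wy": 0, "wz": 0}
    - {"jaw": 0.25, "dx": 312, "dy": 216.9, "dz": 30, "wx": 0, "wy": 0, "wz": 0}

```text
time: 29.2
tool_pos: [654.4, -0.0, 272.7]
tcp_rot: [-179.6, -0.0, 90.1]
ft_force: [0.0, -0.2, -0.6]
finger_gap: 63.9
```

```bash
python3 - <<'E'
from h import *
s=snapshot("wrist");im=s["pixels"][:,:,::-1].copy()
for z,r,c in((60,23,(0,0,255)),(0,23,(0,255,0))): cv2.polylines(im,[np.int32(proj(s,circ(655.9,-.4,r,z))*8)],True,c,1,cv2.LINE_AA,3)
cv2.imwrite(f"pics/w19.png",im)
E
python3 st.py
```

```text
time 29.25
joint_pos [-4.540e+00  2.108e+01  8.326e+01 -2.000e-02  7.596e+01 -4.540e+00]
tool_pos [654.68  -0.74 274.33]
tcp_rot [-179.7   -0.    90. ]
ft_force [ 0.13  0.31 -0.03]
finger_gap 64.41
```

View pics/w19.png

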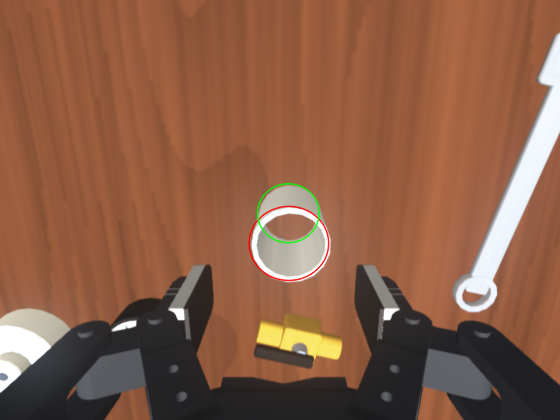

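Call:
arm_command:
  plan:
    - {"jaw": 0.25, "dx": 0, "dy": 0, "dz": 15, "wx": 0, "wy": 0, "wz": 0}
    - {"jaw": 0.25, "dx": 0, "dy": 0, "dz": 35, "wx": 0, "wy": 0, "wz": 0}
    - {"jaw": 0.25, "dx": 0, "dy": 0, "dz": 55, "wx": 0, "wy": 0, "wz": 0}
    - {"jaw": 0.25, "dx": 0, "dy": 0, "dz": 70, "wx": 0, "wy": 0, "wz": 0}
    - {"jaw": 0.25, "dx": 0, "dy": 0, "dz": 77.8, "wx": 0, "wy": 0, "wz": 0}
    - {"jaw": 0.25, "dx": 0, "dy": 0, "dz": 77.8, "wx": 0, "wy": 0, "wz": 0}
    - {"jaw": 0.35, "dx": 0, "dy": 0, "dz": 77.8, "wx": 0, "wy": 0, "wz": 0}
    - {"jaw": 0.45, "dx": 0, "dy": 0, "dz": 77.8, "wx": 0, "wy": 0, "wz": 0}
    - {"jaw": 0.55, "dx": 0, "dy": 0, "dz": 77.8, "wx": 0, "wy": 0, "wz": 0}
    - {"jaw": 0.6, "dx": 0, "dy": 0, "dz": 77.8, "wx": 0, "wy": 0, "wz": 0}
    - {"jaw": 0.6, "dx": 0, "dy": 0, "dz": 77.8, "wx": 0, "wy": 0, "wz": 0}
  squeeze: 40

```text
time: 30.35
tool_pos: [656.8, -0.4, 201.2]
tcp_rot: [179.8, 0.0, 90.0]
ft_force: [-0.2, 0.4, 6.7]
finger_gap: 44.8
```

Call:
arm_command:
  plan:
    - {"jaw": 0.6, "dx": 0, "dy": 0, "dz": -5, "wx": 0, "wy": 0, "wz": 0}
    - {"jaw": 0.6, "dx": 0, "dy": 0, "dz": -20, "wx": 0, "wy": 0, "wz": 0}
    - {"jaw": 0.6, "dx": 0, "dy": 0, "dz": -50, "wx": 0, "wy": 0, "wz": 0}
    - {"jaw": 0.6, "dx": 0, "dy": 0, "dz": -80, "wx": 0, "wy": 0, "wz": 0}
    - {"jaw": 0.6, "dx": 0, "dy": 0, "dz": -100, "wx": 0, "wy": 0, "wz": 0}
    - {"jaw": 0.6, "dx": 0, "dy": 0, "dz": -100, "wx": 0, "wy": 0, "wz": 0}
  squeeze: 50

```text
time: 30.95
tool_pos: [657.4, -0.4, 305.2]
tcp_rot: [179.6, 0.0, 90.0]
ft_force: [0.7, 0.1, 0.3]
finger_gap: 44.3
```

```bash
python3 - <<'E'
from h import *
s=snapshot("wrist");im=s["pixels"][:,:,::-1].copy()
cv2.imwrite(f"pics/w20.png",im)
E
python3 st.py
```

```text
time 31.0
joint_pos [-4.51 19.66 81.96  0.   78.12 -4.51]
tool_pos [ 6.5668e+02 -4.0000e-01  3.0247e+02]
tcp_rot [1.7974e+02 2.0000e-02 9.0000e+01]
ft_force [ 0.52 -0.82 -1.55]
finger_gap 44.25
```

View pics/w20.png

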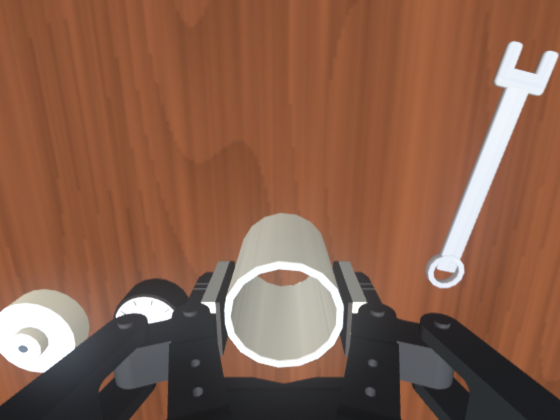

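Call:
arm_command:
  plan:
    - {"jaw": 0.6, "dx": -15, "dy": -5, "dz": 0, "wx": 0, "wy": 0, "wz": 0}
    - {"jaw": 0.6, "dx": -45, "dy": -15, "dz": 0, "wx": 0, "wy": 0, "wz": 0}
    - {"jaw": 0.6, "dx": -80, "dy": -26, "dz": 0, "wx": 0, "wy": 0, "wz": 0}
    - {"jaw": 0.6, "dx": -115, "dy": -37, "dz": 0, "wx": 0, "wy": 0, "wz": 0}
    - {"jaw": 0.6, "dx": -150, "dy": -49, "dz": 0, "wx": 0, "wy": 0, "wz": 0}
    - {"jaw": 0.6, "dx": -185, "dy": -60, "dz": 0, "wx": 0, "wy": 0, "wz": 0}
    - {"jaw": 0.6, "dx": -220, "dy": -72, "dz": 0, "wx": 0, "wy": 0, "wz": 0}
    - {"jaw": 0.6, "dx": -255, "dy": -83, "dz": 0, "wx": 0, "wy": 0, "wz": 0}
    - {"jaw": 0.6, "dx": -285, "dy": -93, "dz": 10, "wx": 0, "wy": 0, "wz": 0}
    - {"jaw": 0.6, "dx": -305, "dy": -99, "dz": 25, "wx": 0, "wy": 0, "wz": 0}
    - {"jaw": 0.6, "dx": -313.4, "dy": -102.1, "dz": 45, "wx": 0, "wy": 0, "wz": 0}
    - {"jaw": 0.6, "dx": -313.4, "dy": -102.1, "dz": 60, "wx": 0, "wy": 0, "wz": 0}

```text
time: 32.2
tool_pos: [551.6, -315.3, 236.3]
tcp_rot: [-179.8, -0.1, 89.9]
ft_force: [-0.2, 1.0, -1.0]
finger_gap: 44.3
```

Call:
arm_command:
  plan:
    - {"jaw": 0.6, "dx": 0, "dy": 0, "dz": 8, "wx": 0, "wy": 0, "wz": 0}
    - {"jaw": 0.6, "dx": 0, "dy": 0, "dz": 10, "wx": 0, "wy": 0, "wz": 0}
    - {"jaw": 0.6, "dx": 0, "dy": 0, "dz": 10, "wx": 0, "wy": 0, "wz": 0}
    - {"jaw": 0.6, "dx": 0, "dy": 0, "dz": 10, "wx": 0, "wy": 0, "wz": 0}

```text
time: 32.6
tool_pos: [554.5, -313.4, 230.5]
tcp_rot: [179.9, 0.0, 90.1]
ft_force: [-0.8, -0.0, -1.0]
finger_gap: 44.3
```

```bash
python3 - <<'E'
from h import *
s=snapshot("wrist");im=s["pixels"][:,:,::-1].copy()
for z,r,c in((4,23,(0,0,255)),(12,12,(0,255,0))): cv2.polylines(im,[np.int32(proj(s,circ(553.8,-313.8,r,z))*8)],True,c,1,cv2.LINE_AA,3)
cv2.imwrite(f"pics/w21.png",im)
E
python3 st.py
```

```text
time 32.65
joint_pos [-34.09  21.02  88.22   0.    70.65 -34.14]
tool_pos [ 554.54 -313.53  230.74]
tcp_rot [1.7991e+02 6.0000e-02 9.0050e+01]
ft_force [ 0.32 -0.03 -0.74]
finger_gap 44.47
```

View pics/w21.png

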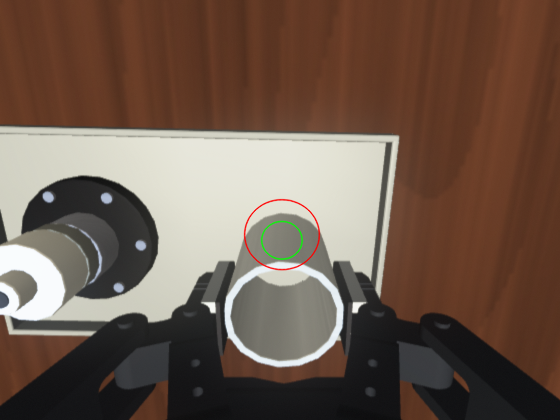

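Call:
arm_command:
  plan:
    - {"jaw": 0.6, "dx": 0, "dy": 0, "dz": 5, "wx": 0, "wy": 0, "wz": 0}
    - {"jaw": 0.6, "dx": 0, "dy": 0, "dz": 11, "wx": 0, "wy": 0, "wz": 0}
    - {"jaw": 0.6, "dx": 0, "dy": 0, "dz": 15, "wx": 0, "wy": 0, "wz": 0}
    - {"jaw": 0.6, "dx": 0, "dy": 0, "dz": 18, "wx": 0, "wy": 0, "wz": 0}
    - {"jaw": 0.6, "dx": 0, "dy": 0, "dz": 21, "wx": 0, "wy": 0, "wz": 0}
    - {"jaw": 0.6, "dx": 0, "dy": 0, "dz": 21, "wx": 0, "wy": 0, "wz": 0}

```text
time: 33.25
tool_pos: [553.6, -313.7, 207.8]
tcp_rot: [-179.9, -0.0, 90.0]
ft_force: [-0.7, 0.6, 0.1]
finger_gap: 44.6
```

Call:
arm_command:
  plan:
    - {"jaw": 0.6, "dx": 0, "dy": 0, "dz": 2, "wx": 0, "wy": 0, "wz": 0}
    - {"jaw": 0.6, "dx": 0, "dy": 0, "dz": 4, "wx": 0, "wy": 0, "wz": 0}
    - {"jaw": 0.6, "dx": 0, "dy": 0, "dz": 4.5, "wx": 0, "wy": 0, "wz": 0}
    - {"jaw": 0.6, "dx": 0, "dy": 0, "dz": 4.5, "wx": 0, "wy": 0, "wz": 0}

```text
time: 33.65
tool_pos: [554.0, -314.0, 205.2]
tcp_rot: [180.0, 0.0, 90.0]
ft_force: [-3.8, 2.5, 6.7]
finger_gap: 44.2
```

Call:
arm_command:
  plan:
    - {"jaw": 0.5, "dx": 0, "dy": 0, "dz": 0, "wx": 0, "wy": 0, "wz": 0}
    - {"jaw": 0.4, "dx": 0, "dy": 0, "dz": 0, "wx": 0, "wy": 0, "wz": 0}
    - {"jaw": 0.3, "dx": 0, "dy": 0, "dz": 0, "wx": 0, "wy": 0, "wz": 0}
    - {"jaw": 0.25, "dx": 0, "dy": 0, "dz": 0, "wx": 0, "wy": 0, "wz": 0}
    - {"jaw": 0.25, "dx": 0, "dy": 0, "dz": -8, "wx": 0, "wy": 0, "wz": 0}
    - {"jaw": 0.25, "dx": 0, "dy": 0, "dz": -30, "wx": 0, "wy": 0, "wz": 0}
    - {"jaw": 0.25, "dx": 0, "dy": 0, "dz": -60, "wx": 0, "wy": 0, "wz": 0}
    - {"jaw": 0.25, "dx": 0, "dy": 0, "dz": -90, "wx": 0, "wy": 0, "wz": 0}
    - {"jaw": 0.25, "dx": 0, "dy": 0, "dz": -110, "wx": 0, "wy": 0, "wz": 0}
    - {"jaw": 0.25, "dx": 0, "dy": 0, "dz": -110, "wx": 0, "wy": 0, "wz": 0}
    - {"jaw": 0.25, "dx": 0, "dy": 0, "dz": -110, "wx": 0, "wy": 0, "wz": 0}

```text
time: 34.75
tool_pos: [554.0, -313.8, 314.6]
tcp_rot: [179.9, 0.0, 90.0]
ft_force: [-0.3, 0.1, -1.2]
finger_gap: 63.9
```

```bash
python3 - <<'E'
from h import *
s=snapshot("wrist");im=s["pixels"][:,:,::-1].copy()
for z,r,c in((64,23,(0,0,255)),(12,12,(0,255,0)),(4,23,(255,0,0))): cv2.polylines(im,[np.int32(proj(s,circ(553.8,-313.8,r,z))*8)],True,c,1,cv2.LINE_AA,3)
cv2.imwrite(f"pics/w22.png",im)
E
python3 st.py
```

```text
time 34.8
joint_pos [-34.15  16.27  84.91   0.    78.87 -34.15]
tool_pos [ 553.59 -313.61  313.26]
tcp_rot [-1.7996e+02 -3.0000e-02  9.0000e+01]
ft_force [-0.83 -0.17 -0.38]
finger_gap 64.0
```

View pics/w22.png

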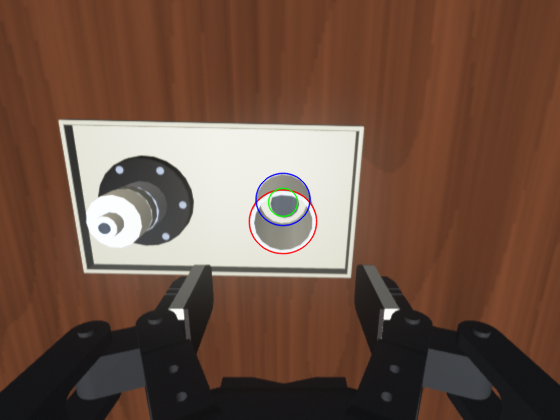

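Call:
arm_command:
  plan:
    - {"jaw": 0.25, "dx": 10, "dy": -2, "dz": -30, "wx": 0, "wy": 0, "wz": 0}
    - {"jaw": 0.25, "dx": 40, "dy": -10, "dz": -60, "wx": 0, "wy": 0, "wz": 0}
    - {"jaw": 0.25, "dx": 80, "dy": -20, "dz": -80, "wx": 0, "wy": 0, "wz": 0}
    - {"jaw": 0.25, "dx": 120, "dy": -30, "dz": -80, "wx": 0, "wy": 0, "wz": 0}
    - {"jaw": 0.25, "dx": 160, "dy": -40, "dz": -80, "wx": 0, "wy": 0, "wz": 0}
    - {"jaw": 0.25, "dx": 200, "dy": -50, "dz": -80, "wx": 0, "wy": 0, "wz": 0}
    - {"jaw": 0.25, "dx": 240, "dy": -60, "dz": -80, "wx": 0, "wy": 0, "wz": 0}
    - {"jaw": 0.25, "dx": 275, "dy": -70, "dz": -80, "wx": 0, "wy": 0, "wz": 0}
    - {"jaw": 0.25, "dx": 300, "dy": -75, "dz": -80, "wx": 0, "wy": 0, "wz": 0}
    - {"jaw": 0.25, "dx": 310, "dy": -80, "dz": -80, "wx": 0, "wy": 0, "wz": 0}
    - {"jaw": 0.25, "dx": 310, "dy": -80, "dz": -80, "wx": 0, "wy": 0, "wz": 0}

```text
time: 35.9
tool_pos: [473.2, -2.8, 392.8]
tcp_rot: [-179.9, -0.0, 90.1]
ft_force: [0.4, -0.1, -0.1]
finger_gap: 64.0
```

```bash
python3 - <<'E'
from h import *
out=[]
K=[(449,312.3,66,25),(449,312.3,78,10),(438.8,-312.4,66,19),(438.8,-312.4,78,8),(553.8,-313.8,64,23),(553.8,-313.8,4,23)]
for n,rs in dict(top=[(75,155,110,145),(400,170,85,140)],scene=[(310,260,145,120),(155,85,120,90)]).items():
    s=snapshot(n);im=s["pixels"][:,:,::-1].copy();cv2.imwrite(f"pics/f_{n}.png",im)
    big=cv2.resize(im,None,fx=4,fy=4,interpolation=cv2.INTER_CUBIC)
    for x,y,z,r in K: cv2.polylines(big,[np.int32((proj(s,circ(x,y,r,z))*4+1.5)*8)],True,(0,0,255),1,cv2.LINE_AA,3)
    for x,y,w,h in rs:
        c=big[4*y:4*y+4*h,4*x:4*x+4*w];f=min(400/c.shape[1],300/c.shape[0]);out.append(cv2.resize(c,None,fx=f,fy=f))
C=np.zeros((600,800,3),np.uint8)
for i,x in enumerate(out): r,q=divmod(i,2);C[r*300:r*300+x.shape[0],q*400:q*400+x.shape[1]]=x
cv2.imwrite("pics/final.png",C)
E
python3 st.py
```

```text
time 36.0
joint_pos [-6.7200e+00 -1.2120e+01  1.0551e+02 -3.0000e-02  8.6660e+01 -6.7200e+00]
tool_pos [473.86  -4.35 393.32]
tcp_rot [-1.7994e+02  3.0000e-02  9.0010e+01]
ft_force [ 0.82 -0.4  -0.02]
finger_gap 63.97
```

View pics/final.png

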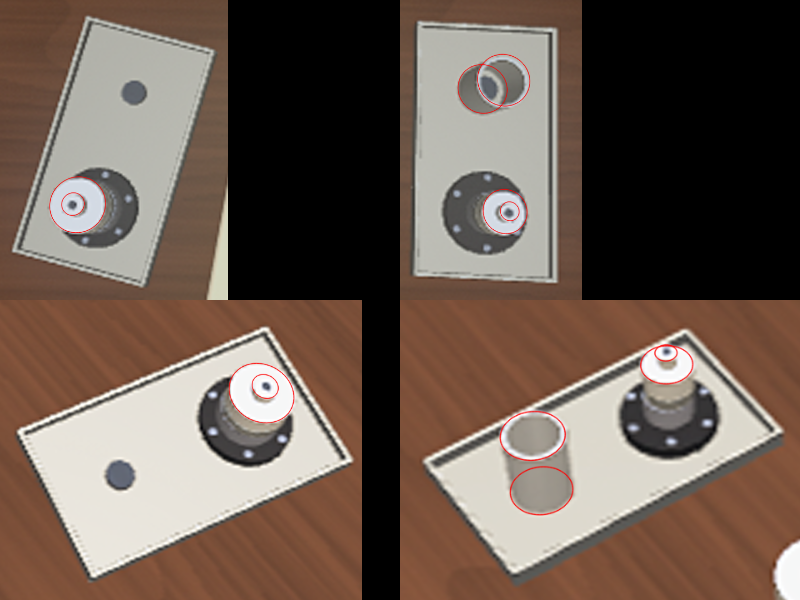

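View pics/f_scene.png

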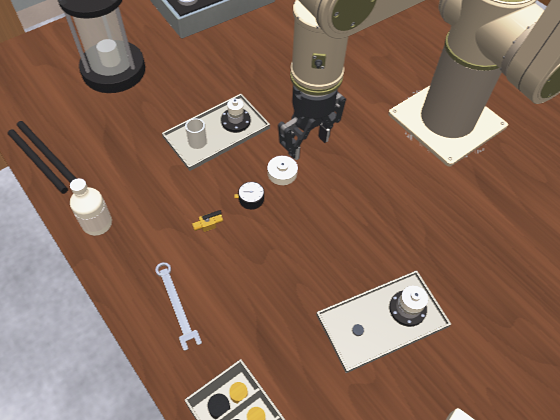

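In both fixed views the two stacks and the tube match the predicted outlines to within about a pixel. The big cap (283,170), gauge (251,195) and valve (208,221) are where they started. I'll hand in now.

```bash
python3 -c "
from bench import *
print(hand_in())"
```

```text
the job is handed in; nothing more can be done
None
```

Both kits are made up and the job is handed in, about 36 s into the 134 s allowed; the hand-in reports no verdict.

- **Wide tray:** the 50 mm stone is on the pedestal with the 50 mm cap boss up on it.
- **Narrow tray:** the 38 mm stone and 38 mm cap are stacked the same way, and the tube stands upright on the tray floor around the stud.
- **Last checks:** in the top and scene cameras, both caps and the tube sat within about a pixel (roughly 2 mm) of their target outlines. The stones matched in the wrist camera before the caps covered them.
- **Contact and clearance:** each piece met its support with only 5–7 N, at the height expected. The gripper was open and clear of everything at the end.
- **Bystanders:** the 70 mm cap, gauge and valve look unmoved in the scene camera. I compared them by eye and did not measure them.
- **Disagreements:** the recognition networks mixed up the cap and stone sizes, so I measured outlines against the given sizes instead. The stud's position differed by 1–2 mm between cameras, which is inside the tube's clearance. My first move call was refused because each row needs all seven values, and nothing moved.

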